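# Lay the cutting guide flush against the cheese

### The arm

A 6-joint arm with a two-finger parallel gripper is mounted at the origin on the work surface. World frame = base frame: x ahead of the robot, y to its left, z up, the work surface at z = 0. Lengths are in m, angles in rad, forces in N, time in s.
With the tool pointing down it reaches from about 0.375 to 0.9 m from the base axis. Payload 3.1 kg.
Tool frame: the origin (TCP) lies on the centre line of the jaws, within the pads' length; the fingertips stand 19 mm ahead of it and the grasp point (between the pads) is the TCP; z points along the fingers, y is the direction in which the jaws open and shut (so a half turn about z gives the same grasp; the last joint's range is limited). The gripper opens to 85 mm and grips with 20 to 120 N. Pads are 22 mm wide; open, the fingers measure 114 mm over their backs; the gripper's body (76 mm by 85 mm) begins 54 mm behind the grasp point. The pads swing forward as they close: fully open they stand 13 mm farther back than shut.
Start: joints at [-1.306, 0.527, 1.433, -0, 1.181, -0.178], TCP at [0.268, -0.564, 0.216] pointing down, gripper open.
Joint ranges: [-3.08, 3.08], [-0.75, 2.2], [0.22, 2.44], [-1.43, 4.57], [0, 2.65], [-2.85, 2.85]. Speed limits (rad/s): [2.79, 2.79, 3.14, 3.14, 3.14, 3.14].

### API

Orientations are given as a unit quaternion [x, y, z, w].
In Python, from station import manip, imaging, workorder gives the robot as it stands.
- The arm moves only by the shell command python3 -m creep 'ROWS' [FORCE]. ROWS is a JSON object of lists of equal length, an entry for each row: "claw": the finger opening in cm, from 0 to 8.54; "dp": the shift along the tool's x, y, z in cm, a list of three; "roll": the turn about the tool's z in rad. In form: {"claw": [claw, ...], "dp": [[dx, dy, dz], ...], "roll": [roll, ...]}. A call has 1 to 12 rows; each row is the pose to reach, as a shift and turn from the pose commanded when the call began, along the tool's axes at that moment; what a row does not reach only later rows make up. A row lasts 1/10 s, in which the tool goes at most 50 mm and 8.59 degrees, less where a joint would pass 70% of its speed; a pose out of reach is approached as far as the arm can. A call with a gripper value outside its range is refused whole. The fingers move at their own pace and stop on an object; FORCE is the grip in N (left out, the last holds). Time passes only in rows, so rows that repeat a pose let the fingers close. It gives the time, the measured TCP pose, the force and the opening at its end, in the units of the state.
- manip.sense(): the state, without advancing time (a new reading comes with each control period).
- imaging.snapshot(name): name is "scene" or "side" or "wrist"; returns a dict with "image" (384x512x3 uint8, red, green, blue), "z_map" (384x512 float32, m along the optical axis (not along the pixel's ray), 0 where there is no reading), "vfov" (degrees; the focal length in pixels is half the picture's height over the tangent of half this angle, whatever the lens; pixels are square), "cx", "cy" (the principal point, pixels), "R" (3x3) and "t" (3): a world point X has camera coordinates R X + t. Camera axes: x right, y down, z forward; pixel columns grow to the right and rows downward; lengths in m; the calibration is good to about 2 mm. A picture is of the moment at which its call begins.
- workorder.sign_off(): hands the job in, once; it reports no verdict.
The state is a dict: "t": time; "q": joint angles; "qd": joint speeds; "tau": joint torques, N m; "tcp_pos": TCP position; "tool_rot": TCP orientation; "force": force on the tool from outside, world axes, zero at the start; "ft_torque": the same for the moment, N m; "finger_gap": opening from 0.0 (shut) to 1.0 (fully open).
Only numpy, scipy, OpenCV 4.12 (cv2) and the standard library are available. Lean on these libraries where they do the work, as an engineer would, in place of code of your own. Each camera call takes 0.05 s, during which the arm holds its last target.

### The job

First clear the red-capped jar off the chopping board and stand it upright on the empty cork pad in the steel tray, between or beside the other two jars. Then take the aluminium cutting guide from its sloping rest and lay it flat on the board with its red-striped edge flush against the bare cut face of the cheese, running past both ends of that face, and let go. Do not tip the jar, shove the cheese out of its place or disturb the other things on the table.

Things in the scene. Friction and masses are not known exactly. Their poses are not given: they have to be found in the camera images.
- board: White chopping board, 300 (its x) x 280 (its y) x 20 mm, fixed to the table. Origin: centre of the underside; top 20 mm above it.
- cheese: Loose pale yellow block on the board, 80 (its x) x 180 (its y) x 50 mm high, 0.8 to 1.1 kg. Dark red rind covers its +x side and both ends; the bare cut face is the long upright face on its -x side (roughly towards the robot), 40 mm from the origin. Origin: centre of the underside, z up.
- cut_left (a point): Point on the cheese: the +y end of the lower edge of the bare cut face (on the board). Axes as the cheese.
- cut_right (a point): Point on the cheese: the -y end of the lower edge of the bare cut face, 180 mm from cut_left. Axes as the cheese.
- rest: Fixed steel stand holding the guide on a slope of 30 degrees (0.524 rad) that faces its -x side (roughly towards the robot); foot 120 (x) x 200 (y) mm, 75 mm high at its +x side. A lip 8 mm proud runs along the slope's lower end, which is at x = -40, z = 30 mm in its frame. Origin: centre of the foot, on the table.
- guide: Loose straightedge: flat aluminium blade 70 (its x) x 220 (y) x 5 mm, 0.25 kg; dark wood handle on its upper face, 14 (x) x 90 (y) mm, 5 to 43 mm above the underside, centred at x = -12, y = 0. The working edge, red stripe, is the +x edge (x = 35). Origin: centre of the underside, z to the handle's side. Starts on the rest's slope, z tilted 30 degrees to the rest's -x, red edge uppermost.
- jar: Loose mustard-yellow jar with a red cap, 46 mm diameter, 70 mm high, 0.14 kg, upright. Origin: centre of the underside. It starts on the board, close before the cut face where the guide must lie.
- tray: Fixed open steel tray, 215 (its x) x 130 (its y) mm, walls 22 mm high and 4 mm thick, floor 4 mm thick, with three places in a row along its x, 65 mm apart: two jars and the cork pad. Origin: centre of the underside.
- pad: Cork disc, 56 mm diameter, 3 mm thick, fixed on the floor of the tray at one of its three places. Origin: centre of its underside, z up.
- jar_green: Bystander: loose green jar with a black cap in the tray, 46 mm diameter, 70 mm high. Origin: centre of the underside.
- jar_brown: Bystander: loose brown jar with a white cap in the tray, 46 mm diameter, 70 mm high. Origin: centre of the underside.
- mill: Bystander: dark wooden pepper mill, 52 mm diameter, 180 mm high. Origin: centre of the underside.
- oil: Bystander: green glass oil bottle, 60 mm diameter, 200 mm high. Origin: centre of the underside.
- jug: Bystander: steel mug, 72 mm diameter, 110 mm high, handle on its +y side. Origin: centre of the underside.
- ramekin: Bystander: white ceramic ramekin, 80 mm diameter, 40 mm high. Origin: centre of the underside.

How it is judged:
On the way, in this order (a step that is already met when the one before it is completed fails the run):
1. the red-capped jar stands upright on the cork pad, let go (horizontal distance between jar and pad below 0.015 m and angle between jar's own z axis and vertical below 0.1 rad and z of jar in the frame of pad between -0.001 and 0.008 m and contact force between the fingers and jar below 0.1 N), for 0.2 s.
2. the guide lies flat on the board, red-striped edge flush against the whole cut face, let go (x of cut_left in the frame of guide between 0.0325 and 0.0375 m and z of cut_left in the frame of guide between -0.004 and 0.004 m and y of cut_left in the frame of guide between 0.068 and 0.112 m and x of cut_right in the frame of guide between 0.0325 and 0.0375 m and z of cut_right in the frame of guide between -0.004 and 0.004 m and y of cut_right in the frame of guide between -0.112 and -0.068 m and angle between guide's own z axis and vertical below 0.04 rad and contact force between the fingers and guide below 0.1 N), for 0.2 s.
At the end, for the whole second after the job is handed in: Jar upright on the cork pad, centres within 15 mm. Guide flat on the board (0.04 rad, 4 mm), red edge within 2.5 mm of the cut face at both its ends, both ends within the guide's length (2 mm grace). Jar, guide and cheese at rest and let go (all of step 1 and all of step 2 and linear speed of each of jar, guide, cheese below 0.02 m/s and angle between cheese's own z axis and vertical below 0.04 rad); the robot touches nothing.
It fails at once if the red-capped jar is tipped over (more than 0.6 rad) (angle between jar's own z axis and vertical above 0.6 rad).
It fails at once if the cheese is shoved more than 30 mm or tipped (distance of cheese from where it was at the start of the episode above 0.03 m or angle between cheese's own z axis and vertical above 0.25 rad).
It fails at once if another thing (jars in the tray, mill, oil bottle, mug, ramekin) is moved more than 20 mm or toppled (distance of any of jar_green, jar_brown, mill, oil, jug, ramekin from where it was at the start of the episode above 0.02 m or angle between any of jar_green, jar_brown, mill, oil, jug, ramekin's own z axis and vertical above 0.3 rad).
It also fails if it takes over 67 s, if anything falls off the work surface, if the arm or the gripper's body presses on something with over 40 N, if the wrist force passes 120 N, or if a joint passes its speed limit or range.

## Working session

There is one attempt and no reset: what is moved stays moved. The work goes in short steps, Python scripts to look and compute and a shell command to move; the robot and the scene stay as the last step left them, time stands still between calls to the robot, and variables do not carry over. Pictures are saved under pics/ and viewed, and the job is handed in when it is done.

```bash
ls; mkdir -p pics
python3 - <<'E'
from station import manip, imaging
import cv2, numpy as np
s=manip.sense(); print({k:np.round(v,3).tolist() for k,v in s.items()})
for n in ["scene","side","wrist"]:
    d=imaging.snapshot(n); cv2.imwrite(f"pics/{n}0.png",d["image"][:,:,::-1]); np.savez(f"pics/{n}0.npz",**d)
    print(n,d["vfov"],d["cx"],d["cy"],np.round(d["R"],3).tolist(),np.round(d["t"],3), "lens" in d, list(d))
E
```

```text
pics
{'t': 0.0, 'q': [-1.305, 0.528, 1.434, -0.0, 1.181, -0.179], 'qd': [-0.002, -0.003, 0.0, -0.001, -0.001, 0.002], 'tau': [0.0, -44.234, -17.803, -0.0, 0.008, 0.0], 'tcp_pos': [0.268, -0.564, 0.215], 'tool_rot': [0.975, 0.22, -0.0, -0.001], 'force': [0.318, 0.948, 0.044], 'ft_torque': [0.0, 0.052, -0.012], 'finger_gap': 0.998}
scene 53.897885838269424 259.3659467557477 192.5776353832931 [[-0.242, 0.97, -0.009], [0.833, 0.203, -0.514], [-0.497, -0.132, -0.858]] [ 0.126 -0.423  1.311] False ['image', 'z_map', 'vfov', 'cx', 'cy', 'R', 't']
side 54.92589296896715 253.64066697334925 192.34367299647053 [[-0.693, -0.721, 0.008], [-0.429, 0.403, -0.808], [0.58, -0.563, -0.589]] [0.367 0.294 0.721] False ['image', 'z_map', 'vfov', 'cx', 'cy', 'R', 't']
wrist 62.53494798736651 255.28781509938824 191.70731720766514 [[0.43, -0.903, -0.001], [-0.869, -0.414, 0.269], [-0.244, -0.115, -0.963]] [-0.625 -0.035  0.379] False ['image', 'z_map', 'vfov', 'cx', 'cy', 'R', 't']
```

View pics/scene0.png

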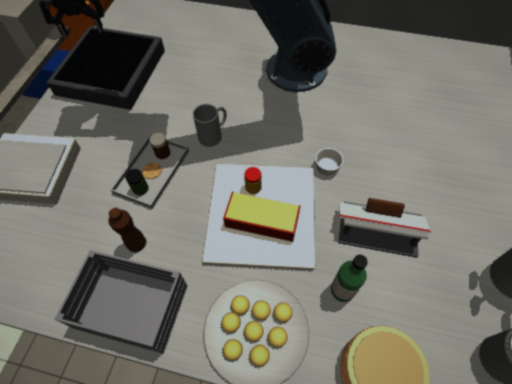

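View pics/side0.png

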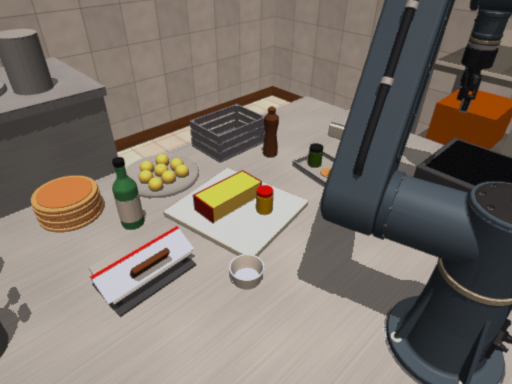

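View pics/wrist0.png

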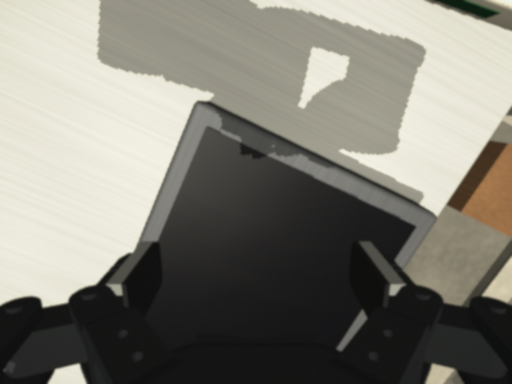

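The jar stands in front of the cheese (scene cap at 253,174), the cork pad is between the two tray jars (about 151,171), and the guide is on its rest with its handle at (385,207). Next I'll measure these.

```bash
cat > h.py <<'E'
import numpy as np, cv2
def load(n): return dict(np.load(f"pics/{n}.npz"))
def cloud(d):
    H,W=d["z_map"].shape; f=H/2/np.tan(np.radians(float(d["vfov"]))/2)
    u,v=np.meshgrid(np.arange(W),np.arange(H)); z=d["z_map"].astype(float)
    C=np.stack([(u-d["cx"])/f*z,(v-d["cy"])/f*z,z],-1)
    P=(C-d["t"])@d["R"]; P[z<=0]=np.nan; return P
def ray(d,u,v,zp):
    H=d["z_map"].shape[0]; f=H/2/np.tan(np.radians(float(d["vfov"]))/2)
    r=d["R"].T@np.array([(u-d["cx"])/f,(v-d["cy"])/f,1]); o=-d["R"].T@d["t"]
    return o+r*(zp-o[2])/r[2]
def proj(d,X):
    H=d["z_map"].shape[0]; f=H/2/np.tan(np.radians(float(d["vfov"]))/2)
    c=d["R"]@X+d["t"]; return c[0]/c[2]*f+d["cx"],c[1]/c[2]*f+d["cy"]
def hsv(d): return cv2.cvtColor(d["image"],cv2.COLOR_RGB2HSV)
E
python3 - <<'E'
from h import *
for n in ["scene0","side0"]:
    d=load(n);P=cloud(d);h=hsv(d);S=h[...,1];V=h[...,2];Hh=h[...,0]
    print(n)
    near=lambda c,r:np.hypot(P[...,0]-c[0],P[...,1]-c[1])<r
    # table check
    print("z pct",np.nanpercentile(P[...,2],[5,20,50]))
    red=((Hh<8)|(Hh>172))&(S>150)&(V>60)
    yel=(Hh>22)&(Hh<35)&(S>110)&(V>100)
    brown=(Hh<14)&(S>90)&(V>30)&(V<150)
    for nm,m in [("red",red),("yel",yel),("brown",brown)]:
        k,l,st,c=cv2.connectedComponentsWithStats(m.astype(np.uint8))
        for i in range(1,k):
            if st[i,4]>25:
                Q=P[l==i]; print(nm,st[i].tolist(),np.round(np.nanmedian(Q,0),3),"min",np.round(np.nanpercentile(Q,3,axis=0),3),"max",np.round(np.nanpercentile(Q,97,axis=0),3))
E
```

```text
scene0
z pct [-0.20202151 -0.00092792  0.00160285]
red [245, 168, 16, 14, 185] [ 0.511 -0.02   0.09 ] min [ 0.491 -0.038  0.086] max [ 0.528 -0.002  0.093]
red [224, 217, 71, 17, 127] [0.641 0.035 0.07 ] min [ 0.637 -0.055  0.065] max [0.642 0.115 0.073]
yel [226, 193, 72, 38, 1697] [0.601 0.028 0.07 ] min [ 0.566 -0.053  0.068] max [0.633 0.107 0.073]
yel [232, 296, 17, 16, 199] [0.827 0.031 0.038] min [0.811 0.014 0.031] max [0.841 0.047 0.043]
yel [253, 301, 17, 17, 201] [0.827 0.081 0.038] min [0.811 0.065 0.031] max [0.842 0.097 0.043]
yel [275, 303, 17, 17, 202] [0.82  0.131 0.037] min [0.803 0.115 0.03 ] max [0.834 0.147 0.043]
yel [223, 313, 17, 17, 215] [0.869 0.021 0.038] min [0.853 0.005 0.031] max [0.884 0.037 0.042]
yel [245, 321, 18, 18, 225] [0.875 0.076 0.037] min [0.858 0.059 0.031] max [0.89  0.092 0.043]
yel [269, 327, 18, 18, 222] [0.875 0.13  0.037] min [0.858 0.114 0.031] max [0.889 0.146 0.042]
yel [224, 340, 18, 18, 235] [0.924 0.041 0.038] min [0.907 0.025 0.031] max [0.938 0.056 0.042]
yel [251, 345, 18, 19, 240] [0.921 0.1   0.038] min [0.904 0.085 0.031] m
[... 2174 characters left out ...]
wn [425, 89, 87, 61, 2383] [ 0.384 -1.194 -0.078] min [ 0.291 -1.457 -0.183] max [ 0.544 -1.182 -0.004]
brown [264, 107, 15, 50, 557] [ 0.723 -0.263  0.092] min [ 0.712 -0.283  0.012] max [ 0.743 -0.252  0.173]
brown [256, 189, 17, 9, 52] [ 0.496 -0.005  0.087] min [ 0.489 -0.029  0.081] max [0.525 0.002 0.092]
brown [41, 191, 63, 37, 542] [0.819 0.361 0.036] min [0.807 0.286 0.012] max [0.856 0.432 0.057]
brown [193, 195, 21, 27, 266] [0.598 0.117 0.052] min [0.564 0.114 0.029] max [0.638 0.119 0.073]
brown [46, 227, 35, 5, 39] [0.821 0.406 0.008] min [0.807 0.372 0.005] max [0.856 0.436 0.01 ]
brown [131, 248, 38, 29, 325] [0.506 0.331 0.079] min [0.5   0.287 0.06 ] max [0.512 0.37  0.083]
```

Run:
```python
import cv2
a=cv2.imread("pics/scene0.png")
cv2.imwrite("pics/crop1.png",cv2.resize(a[130:280,100:440],None,fx=2.35,fy=2.35,interpolation=cv2.INTER_CUBIC))
b=cv2.imread("pics/side0.png")
cv2.imwrite("pics/crop2.png",cv2.resize(b[130:310,80:350],None,fx=2.9,fy=2.9,interpolation=cv2.INTER_CUBIC))
```

```text
(no output)
```

View pics/crop1.png

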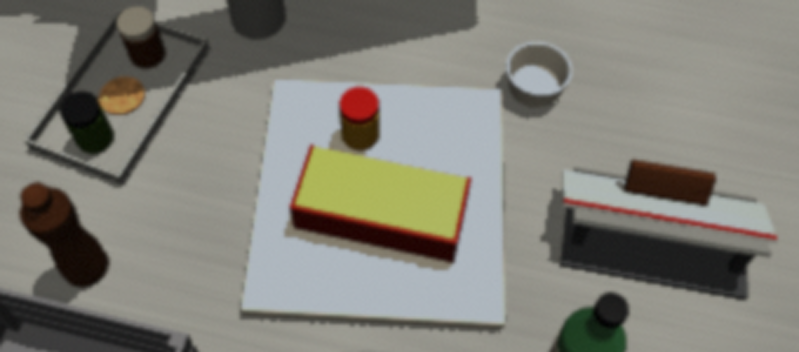

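View pics/crop2.png

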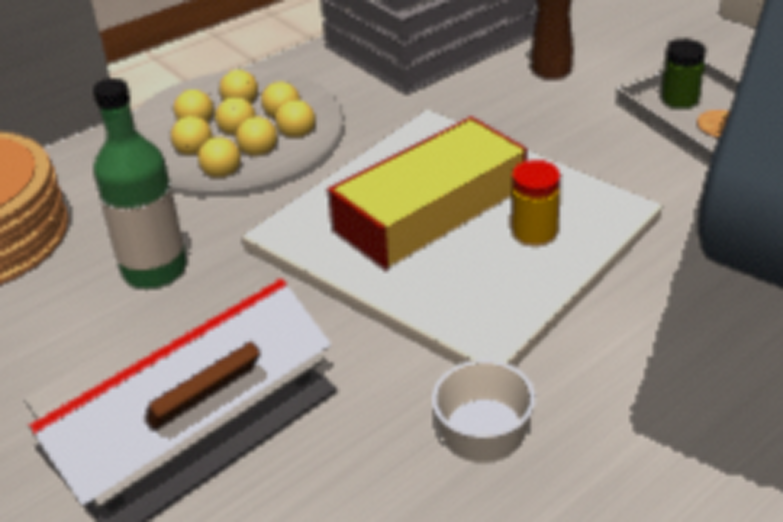

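Run:
```python
from h import *
for n in ["scene0","side0"]:
    d=load(n);P=cloud(d);h=hsv(d);S=h[...,1];V=h[...,2];Hh=h[...,0]
    print(n)
    # cheese top
    m=(abs(P[...,2]-0.071)<0.004)&(P[...,0]>.53)&(P[...,0]<.67)&(P[...,1]>-.09)&(P[...,1]<.15)
    print("cheese top rect",cv2.minAreaRect((P[m][:,:2]*1000).astype(np.float32)),np.median(P[m][:,2]))
    # front face pts
    m=(P[...,2]>.028)&(P[...,2]<.066)&(P[...,0]>.53)&(P[...,0]<.60)&(P[...,1]>-.06)&(P[...,1]<.105)
    if m.sum()>50:
        Q=P[m]; Q=Q[abs(Q[:,0]-(0.563+0*Q[:,1]))<.03]; a=cv2.fitLine((Q[:,:2]*1000).astype(np.float32),cv2.DIST_HUBER,0,.01,.01).ravel(); print("face line",a,len(Q))
    # jar cap top
    red=((Hh<8)|(Hh>172))&(S>150)&(V>60)&(abs(P[...,0]-.51)<.04)&(abs(P[...,1]+.02)<.04)
    c,r=cv2.minEnclosingCircle((P[red&(P[...,2]>.087)][:,:2]*1000).astype(np.float32)); print("cap",c,r,np.nanmedian(P[red][:,2]))
    # stripe
    red=((Hh<10)|(Hh>170))&(S>120)&(V>50)&(abs(P[...,0]-.56)<.03)&(P[...,1]>.2)&(P[...,1]<.46)
    Q=P[red]; a=cv2.fitLine((Q*1000).astype(np.float32),cv2.DIST_HUBER,0,.01,.01).ravel(); t=(Q*1000-a[3:])@a[:3]; print("stripe",a.round(3),"ends",np.percentile(t,[0.5,99.5]), (a[3:]+a[:3]*np.mean(np.percentile(t,[.5,99.5]))).round(1))
    # blade plane
    m=(P[...,0]>.48)&(P[...,0]<.57)&(P[...,1]>.22)&(P[...,1]<.44)&(S<50)&(V>110)&(P[...,2]>.03)
    Q=P[m]; Q=Q[~np.isnan(Q[:,0])]
    for _ in range(4):
        c=np.median(Q,0);c=Q.mean(0); nrm=np.linalg.svd(Q-c)[2][2]; Q=Q[abs((Q-c)@nrm)<.004]
    print("blade plane",nrm.round(3),c.round(3),len(Q), Q.min(0),Q.max(0))
    # handle
    br=(Hh<16)&(S>80)&(V<160)&(abs(P[...,0]-.515)<.03)&(abs(P[...,1]-.325)<.07)
    Q=(P[br]*1000); a=cv2.fitLine(Q.astype(np.float32),cv2.DIST_HUBER,0,.01,.01).ravel(); t=(Q-a[3:])@a[:3]; print("handle",a.round(3),np.percentile(t,[1,99]),Q[:,2].max())
    # tray objects
    cork=(Hh>6)&(Hh<22)&(S>90)&(V>110)&(P[...,2]<.02)&(P[...,1]<-.15)&(P[...,1]>-.35)&(P[...,0]<.65)&(P[...,0]>.3)
    if cork.sum()>10: print("cork",cork.sum(),cv2.minEnclosingCircle((P[cork][:,:2]*1000).astype(np.float32)),cv2.minAreaRect((P[cork][:,:2]*1000).astype(np.float32)),np.median(P[cork][:,2]))
    jt=(P[...,2]>.066)&(P[...,2]<.08)&(P[...,1]<-.12)&(P[...,1]>-.36)&(P[...,0]<.63)&(P[...,0]>.35)
    k,l,st,c=cv2.connectedComponentsWithStats(jt.astype(np.uint8))
    for i in range(1,k):
        if st[i,4]>40: print("jartop",cv2.minEnclosingCircle((P[l==i][:,:2]*1000).astype(np.float32)),np.median(P[l==i],0).round(3),st[i])
```

```text
scene0
cheese top rect ((586.7349243164062, 27.563034057617188), (181.35589599609375, 112.24274444580078), 89.60850524902344) 0.0705197569461814
cap (509.9205627441406, -20.823781967163086) 21.854324340820312 0.09041403061461893
stripe [-4.00000e-02  9.99000e-01  3.00000e-03  5.59249e+02  3.25465e+02
  6.92940e+01] ends [-104.89632416  109.86763473] [559.1 327.9  69.3]
blade plane [-0.447 -0.017  0.895] [0.534 0.333 0.054] 1103 [0.48964164 0.22001685 0.0317559 ] [0.56994774 0.43681953 0.07230778]
handle [-2.70000e-02  9.99000e-01 -3.30000e-02  5.14898e+02  3.25445e+02
  7.04290e+01] [-42.62121594  41.69432809] 84.48748531149957
cork 140 ((517.4485473632812, -322.09033203125), 26.688125610351562) ((523.2496337890625, -320.3049011230469), (31.115995407104492, 52.49334716796875), 20.59421157836914) 0.008020975276992994
jartop ((362.75372314453125, -196.11434936523438), 33.52766036987305) [ 0.382 -0.185  0.073] [195 123  24  10  74]
jartop ((444.9685974121094, -315.301513671875), 23.849090576171875) [ 0.449 -0.313  0.074] [150 133  16  14 179]
jartop ((576.5390014648438, -328.48458862304
[... 387 characters left out ...]
000e-02  9.99000e-01  1.00000e-03  5.62491e+02  3.35213e+02
  7.00070e+01] ends [-115.5888001   101.22258732] [562.8 328.   70. ]
blade plane [ 0.481  0.02  -0.876] [0.529 0.34  0.051] 2545 [0.49482365 0.22006099 0.03254519] [0.56990011 0.43734387 0.07271826]
handle [-3.80000e-02  9.99000e-01 -1.80000e-02  5.05425e+02  3.28083e+02
  7.85800e+01] [-44.1210107   42.51851009] 84.52840029967076
cork 70 ((522.6959228515625, -322.4942626953125), 26.196231842041016) ((528.6911010742188, -320.15875244140625), (28.033233642578125, 51.9498176574707), 22.864835739135742) 0.0090488995637617
jartop ((580.4037475585938, -331.20623779296875), 24.857973098754883) [ 0.578 -0.324  0.076] [309 143  14  10 105]
```

```bash
python3 -m creep '{"claw":[8.5,8.5,8.5,8.5,8.5,8.5,8.5,8.5,8.5,8.5,8.5,8.5],"dp":[[3.5,-3,0],[7,-6,0],[11,-9.4,0],[15,-12.8,0],[19,-16.2,0],[23,-19.6,0],[27,-23.1,0],[31,-26.5,0],[35,-29.9,0],[39,-33.3,0],[43,-36.7,0],[45.1,-38.6,0]],"roll":[0.05,0.1,0.15,0.2,0.25,0.3,0.35,0.4,0.444,0.444,0.444,0.444]}' 40; python3 -m creep '{"claw":[8.5,8.5],"dp":[[0,0,0],[0,0,0]],"roll":[0,0]}'
python3 - <<'E'
from station import manip, imaging
import cv2, numpy as np
s=manip.sense(); print({k:np.round(v,3).tolist() for k,v in s.items()})
for n in ["wrist","side"]:
    d=imaging.snapshot(n); cv2.imwrite(f"pics/{n}1.png",d["image"][:,:,::-1]); np.savez(f"pics/{n}1.npz",**d)
E
```

```text
t: 1.35
tcp_pos: [0.5099, -0.0215, 0.2156]
tool_rot: [1.0, -0.0, 0.0, 0.0]
force: [1.6, -0.3, 0.8]
finger_gap: 0.996
t: 1.55
tcp_pos: [0.5092, -0.0223, 0.2153]
tool_rot: [1.0, 0.002, -0.0, 0.0]
force: [0.5, 0.6, 0.1]
finger_gap: 0.994
{'t': 1.55, 'q': [-0.263, 0.374, 1.718, -0.001, 1.051, 1.305], 'qd': [-0.056, -0.006, 0.012, -0.005, 0.001, -0.002], 'tau': [1.268, -35.034, -16.004, 0.1, -0.008, 0.019], 'tcp_pos': [0.509, -0.022, 0.215], 'tool_rot': [1.0, 0.002, -0.0, 0.0], 'force': [0.494, 0.595, 0.109], 'ft_torque': [0.005, 0.033, 0.011], 'finger_gap': 0.994}
```

View pics/wrist1.png

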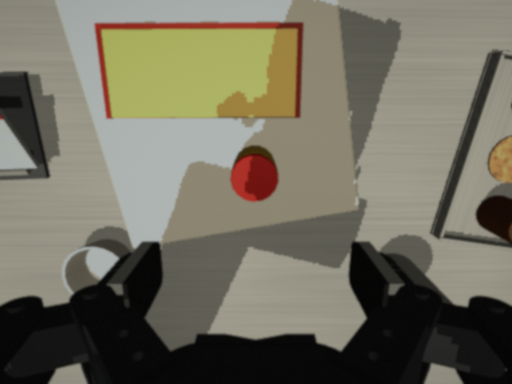

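View pics/side1.png

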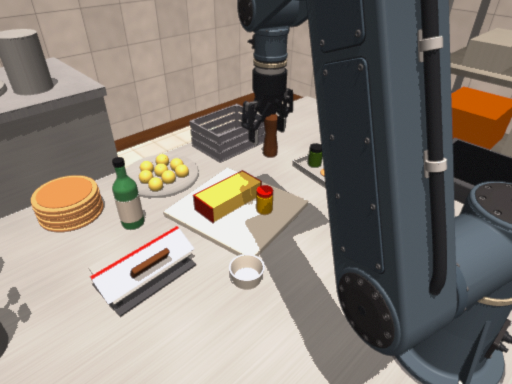

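The wrist view shows the jar cap at about (255,175), nearly centred between the fingers, with the cheese behind it. I'll refine with the wrist data.

Run:
```python
from h import *
d=load("wrist1");P=cloud(d);h=hsv(d);S=h[...,1];V=h[...,2];Hh=h[...,0]
red=((Hh<8)|(Hh>172))&(S>150)&(V>60)&(P[...,0]<.545)&(P[...,2]>.085)
Q=P[red]; print("cap",cv2.minEnclosingCircle((Q[:,:2]*1000).astype(np.float32)),np.median(Q[:,2]))
m=(abs(P[...,2]-.07)<.006)&(P[...,0]>.54)&(P[...,0]<.67)&(abs(P[...,1]-.027)<.12)
Q=P[m]*1000; print("cheese",cv2.minAreaRect(Q[:,:2].astype(np.float32)),np.median(Q[:,2]), np.percentile(Q,[1,99],axis=0).round(1))
# front edge by min x per y-bin
ys=np.arange(-50,105,8); e=[(Q[abs(Q[:,1]-y)<4][:,0].min(),y) for y in ys]; p=np.polyfit(ys,[a[0] for a in e],1); print("front edge x=",p)
m=(abs(P[...,2]-.02)<.004)&(abs(P[...,0]-.5)<.3); Q=P[m]*1000; print("board",np.percentile(Q,[1,99],axis=0).round(1))
```

```text
cap ((511.4783935546875, -22.2673397064209), 21.907732009887695) 0.09028923625623969
cheese ((605.2643432617188, 26.009628295898438), (80.80142974853516, 182.10598754882812), 0.17849111557006836) 70.23778564557375 [[565.6 -63.1  68.4]
 [644.4 114.5  72. ]]
front edge x= [-4.84649119e-03  5.65059459e+02]
board [[ 412.5 -285.5   17.6]
 [ 675.2  169.5   22.6]]
```

```bash
python3 -m creep '{"claw":[8.5,8.5,8.5,8.5,8.5,8.5,5,4,4,4,4,4],"dp":[[0.15,-0.1,3.5],[0.15,-0.1,7],[0.15,-0.1,10.5],[0.15,-0.1,13],[0.15,-0.1,14.8],[0.15,-0.1,15],[0.15,-0.1,15],[0.15,-0.1,15],[0.15,-0.1,15],[0.15,-0.1,15],[0.15,-0.1,15],[0.15,-0.1,15]],"roll":[0,0,0,0,0,0,0,0,0,0,0,0]}' 30; python3 -m creep '{"claw":[4,4,4],"dp":[[0,0,0],[0,0,0],[0,0,0]],"roll":[0,0,0]}'
```

```text
t: 2.85
tcp_pos: [0.512, -0.0228, 0.067]
tool_rot: [1.0, 0.0, 0.002, 0.001]
force: [-0.6, -0.1, 5.8]
finger_gap: 0.508
t: 3.15
tcp_pos: [0.512, -0.0228, 0.067]
tool_rot: [1.0, 0.0, 0.002, 0.001]
force: [-0.0, -1.2, 6.5]
finger_gap: 0.504
```

```bash
python3 -m creep '{"claw":[4,4,4,4,4,4,4,4,4,4,4],"dp":[[0,0,2],[0,0,-2],[0,0,-5],[0,0,-8],[0,3,-10],[0,6,-10],[0,9,-10],[0,12,-10],[0,14,-10],[0,15,-10],[0,15,-10]],"roll":[0,0,0,0,0,0,0,0,0,0,0]}' --help 2>&1 | head -3
python3 - <<'E'
from station import manip
s=manip.sense(); print(s['t'],s['tcp_pos'],s['force'])
E
```

```text
invalid input: not JSON, or not a number
3.15 [ 0.51199599 -0.02283517  0.06699405] [-0.04286254 -1.15669828  6.45317326]
```

```bash
python3 -m creep '{"claw":[4,4,4,4,4,4,4,4,4,4,4],"dp":[[0,0,-1],[0,0,-3],[0,0,-6],[0,0,-8.5],[0,3,-10],[0,6,-10],[0,9,-10],[0,12,-10],[0,14,-10],[0,15,-10],[0,15,-10]],"roll":[0,0,0,0,0,0,0,0,0,0,0]}' 30
python3 - <<'E'
from station import manip, imaging
import cv2, numpy as np
for n in ["wrist","scene"]:
    d=imaging.snapshot(n); cv2.imwrite(f"pics/{n}2.png",d["image"][:,:,::-1]); np.savez(f"pics/{n}2.npz",**d)
E
```

```text
t: 4.25
tcp_pos: [0.5107, -0.1733, 0.1658]
tool_rot: [1.0, -0.001, 0.0, -0.0]
force: [-0.6, 0.5, -1.3]
finger_gap: 0.505
```

View pics/wrist2.png

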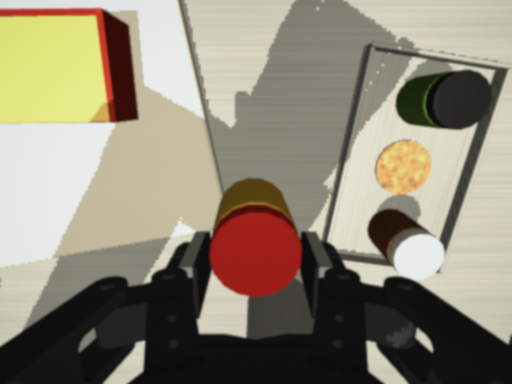

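View pics/scene2.png

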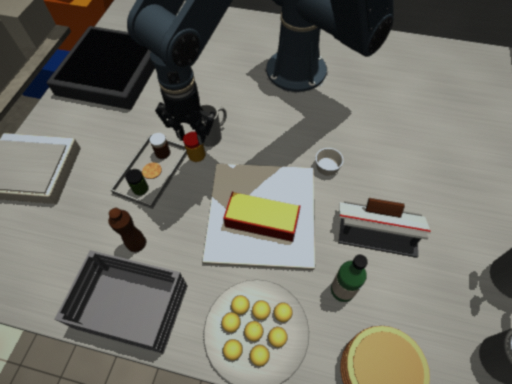

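The jar is held upright in the wrist view (255,255), and the cork is fully visible at (404,166).

Run:
```python
from h import *
d=load("wrist2");P=cloud(d);h=hsv(d);S=h[...,1];V=h[...,2];Hh=h[...,0]
m=(Hh>6)&(Hh<24)&(S>70)&(V>110); m[:,:360]=0;m[:,445:]=0;m[:130]=0;m[205:]=0
m=cv2.morphologyEx(m.astype(np.uint8),cv2.MORPH_CLOSE,np.ones((5,5)))>0
Q=P[m]; print("cork depth",m.sum(),np.nanmedian(Q,0),cv2.minAreaRect((Q[:,:2]*1000).astype(np.float32)))
c=max(cv2.findContours(m.astype(np.uint8),cv2.RETR_EXTERNAL,cv2.CHAIN_APPROX_NONE)[0],key=len)
e=cv2.fitEllipse(c); print(e, ray(d,*e[0],.007))
red=((Hh<8)|(Hh>172))&(S>150)&(V>60)&(abs(P[...,1]+.17)<.05)&(P[...,0]<.56)
Q=P[red]; zt=np.nanpercentile(Q[:,2],80); Q=Q[Q[:,2]>zt-.006]; print("cap",zt,cv2.minEnclosingCircle((Q[:,:2]*1000).astype(np.float32)))
for nm,(u0,u1,v0,v1) in {"green":(425,495,65,135),"brown":(380,450,228,285)}.items():
    Q=P[v0:v1,u0:u1].reshape(-1,3);Q=Q[(Q[:,2]>.068)&(Q[:,2]<.08)]; print(nm,cv2.minEnclosingCircle((Q[:,:2]*1000).astype(np.float32)))
d=load("scene2");P=cloud(d);h=hsv(d);S=h[...,1];V=h[...,2];Hh=h[...,0]
m=(Hh>6)&(Hh<22)&(S>90)&(V>110)&(P[...,2]<.02)&(P[...,1]<-.28)&(P[...,1]>-.36)&(P[...,0]<.6)&(P[...,0]>.45)
Q=P[m]*1000;print("scene cork",len(Q),np.percentile(Q,[1,99],axis=0).round(0))
```

```text
cork depth 2340 [ 0.51627047 -0.32470426  0.00740042] ((511.4021911621094, -326.6529235839844), (51.83739471435547, 40.26797866821289), 48.26993942260742)
((402.9076843261719, 166.866455078125), (51.05342483520508, 57.335052490234375), 50.21504211425781) [ 0.51641721 -0.32514175  0.007     ]
cap 0.18988727695769178 ((509.90692138671875, -174.52101135253906), 22.987260818481445)
green ((581.8335571289062, -332.0743103027344), 22.863422393798828)
brown ((450.00054931640625, -316.7147521972656), 22.54363250732422)
scene cork 243 [[ 484. -348.    3.]
 [ 538. -298.   11.]]
```

```bash
python3 -m creep '{"claw":[4,4,4,4,4,4,4,4,4,4,4,4],"dp":[[0.1,3,0],[0.2,7,0],[0.4,11,0],[0.4,14,0],[0.4,15,0],[0.4,15,0],[0.4,15,3],[0.4,15,6],[0.4,15,8.5],[0.4,15,10],[0.4,15,10.4],[0.4,15,10.4]],"roll":[0.05,0.1,0.1,0.1,0.1,0.1,0.1,0.1,0.1,0.1,0.1,0.1]}' 30
python3 - <<'E'
from station import manip, imaging
import cv2, numpy as np
for n in ["wrist","scene"]:
    d=imaging.snapshot(n); cv2.imwrite(f"pics/{n}3.png",d["image"][:,:,::-1]); np.savez(f"pics/{n}3.npz",**d)
E
```

```text
t: 5.55
tcp_pos: [0.515, -0.3214, 0.0615]
tool_rot: [0.999, -0.05, -0.0, -0.0]
force: [-0.2, 0.1, -1.3]
finger_gap: 0.503
```

View pics/wrist3.png

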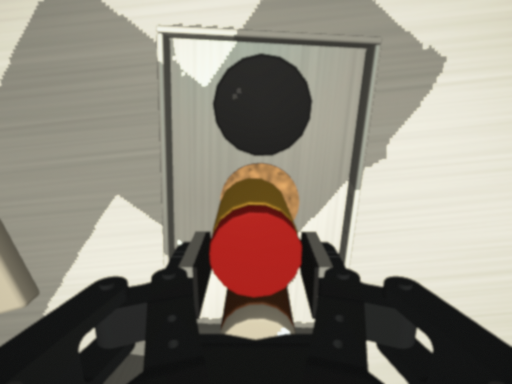

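The jar hangs just above the cork (visible at 222–298, 163), needing about 2 mm more to the right.

```bash
python3 -m creep '{"claw":[4,4,4,4,4,4,4],"dp":[[0,0.2,0.2],[0,0.2,0.4],[0,0.2,0.6],[0,0.2,0.7],[0,0.2,0.75],[0,0.2,0.75],[0,0.2,0.75]],"roll":[0,0,0,0,0,0,0]}' 30
```

```text
t: 6.35
tcp_pos: [0.5147, -0.3245, 0.0543]
tool_rot: [0.999, -0.05, 0.0, 0.0]
force: [0.5, -0.1, 0.3]
finger_gap: 0.506
```

```bash
python3 -m creep '{"claw":[5.2,6,7,7.5,7.5,7.5,7.5,7.5,7.5,7.5],"dp":[[0,0,0.1],[0,0,0.1],[0,0,0.1],[0,0,0],[0,0,0],[0,0,-2],[0,0,-5],[0,0,-9],[0,0,-13],[0,0,-15]],"roll":[0,0,0,0,0,0,0,0,0,0]}' 30;  python3 - <<'E'
from station import manip, imaging
import cv2, numpy as np
for n in ["wrist","scene"]:
    d=imaging.snapshot(n); cv2.imwrite(f"pics/{n}4.png",d["image"][:,:,::-1]); np.savez(f"pics/{n}4.npz",**d)
from h import *
d=load("wrist4");P=cloud(d);h=hsv(d);S=h[...,1];V=h[...,2];Hh=h[...,0]
red=((Hh<8)|(Hh>172))&(S>150)&(V>60)&(abs(P[...,1]+.324)<.05)
Q=P[red]; zt=np.nanpercentile(Q[:,2],80); Q=Q[Q[:,2]>zt-.006]; print("cap",zt,cv2.minEnclosingCircle((Q[:,:2]*1000).astype(np.float32)))
E
```

```text
t: 7.35
tcp_pos: [0.516, -0.3257, 0.2081]
tool_rot: [0.999, -0.05, 0.002, 0.002]
force: [0.1, -0.6, -0.5]
finger_gap: 0.875
cap 0.07777472501120156 ((514.1830444335938, -323.69134521484375), 22.30573844909668)
```

View pics/wrist4.png

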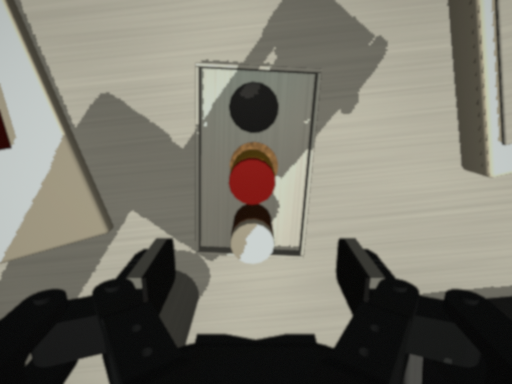

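View pics/scene4.png

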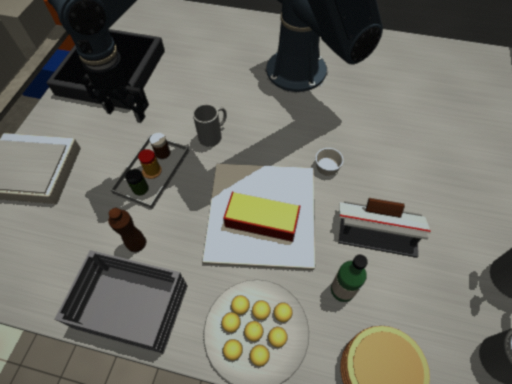

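The jar stands on the cork: cap at (0.514,-0.324), top 0.078, where 0.077 was expected. Next is the guide.

```bash
python3 -m creep '{"claw":[7.5,7.5,7.5,7.5,7.5,7.5,7.5,7.5,7.5,7.5,7.5,7.5],"dp":[[-0.4,-4,-1],[-0.9,-8,-2],[-1.4,-13,-3],[-1.9,-18,-3],[-2.4,-23,-3],[-2.9,-28,-3],[-3.4,-33,-3],[-3.9,-38,-3],[-4.4,-43,-3],[-4.9,-47,-3],[-5.3,-51,-3],[-5.6,-54,-3]],"roll":[-0.14,-0.28,-0.42,-0.56,-0.7,-0.84,-0.98,-1.12,-1.26,-1.4,-1.54,-1.68]}' 30; python3 -m creep '{"claw":[7.5,7.5],"dp":[[0,0,0],[0,0,0]],"roll":[-0.03,-0.03]}'
python3 - <<'E'
from station import manip, imaging
import cv2, numpy as np
print(manip.sense()['q'])
for n in ["wrist"]:
    d=imaging.snapshot(n); cv2.imwrite(f"pics/{n}5.png",d["image"][:,:,::-1]); np.savez(f"pics/{n}5.npz",**d)
E
```

```text
t: 8.65
tcp_pos: [0.5115, 0.2208, 0.2325]
tool_rot: [0.701, 0.713, -0.001, -0.001]
force: [0.3, -0.1, 0.3]
finger_gap: 0.874
t: 8.85
tcp_pos: [0.5119, 0.2186, 0.2327]
tool_rot: [0.693, 0.721, -0.001, -0.001]
force: [-0.4, -0.5, 0.1]
finger_gap: 0.881
[ 2.03189384e-01  4.16283869e-01  1.58410535e+00 -5.98581400e-04
  1.14401001e+00  1.63447622e-01]
```

View pics/wrist5.png

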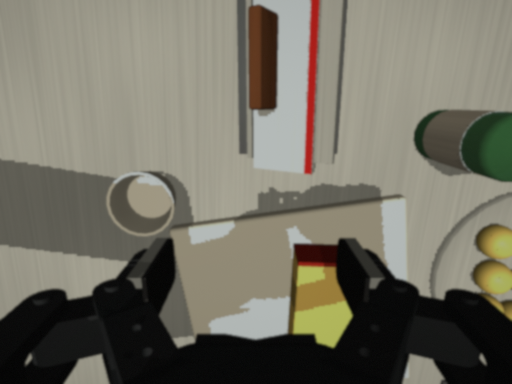

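The guide is at the top of the view: handle at (263,57), red edge at x≈312.

Run:
```python
from h import *
d=load("wrist5");P=cloud(d);h=hsv(d);S=h[...,1];V=h[...,2];Hh=h[...,0]
br=(Hh<16)&(S>80)&(V<160); br[:, :240]=0; br[:,285:]=0; br[115:]=0
Q=P[br]*1000; a=cv2.fitLine(Q.astype(np.float32),cv2.DIST_HUBER,0,.01,.01).ravel(); t=(Q-a[3:])@a[:3]; print("handle",a.round(3),np.percentile(t,[0.5,99.5]))
# cross-section: x corrected for yaw .043 about y=.328
x=Q[:,0]+0.043*(Q[:,1]-328); 
for lo in range(40,90,4):
    k=(Q[:,2]>=lo)&(Q[:,2]<lo+4)
    if k.sum()>5: print(lo,k.sum(),np.percentile(x[k],[2,50,98]).round(1))
print("y ext",np.percentile(Q[:,1],[1,99]))
red=((Hh<10)|(Hh>170))&(S>120)&(V>50)&(P[...,1]>.2); red[180:]=0
R=P[red]*1000; a=cv2.fitLine(R.astype(np.float32),cv2.DIST_HUBER,0,.01,.01).ravel(); print("stripe",a.round(3), np.median(R[:,0]+.043*(R[:,1]-328)), np.median(R[:,2]), R[:,1].min())
m=(S<60)&(V>120)&(P[...,2]>.035)&(P[...,1]>.225); m[:, :250]=0; m[:,310:]=0; m[170:]=0
Q=P[m]*1000; x=Q[:,0]+0.043*(Q[:,1]-328)
print("blade z(x)",np.polyfit(x,Q[:,2],1), np.percentile(x,[1,99]),np.polyval(np.polyfit(x,Q[:,2],1),[500,530,550]))
```

```text
handle [0. 0. 0. 0. 0. 0.] [nan nan]
52 27 [526.4 527.  527.3]
56 182 [524.2 525.8 527. ]
60 222 [521.9 523.5 525. ]
64 213 [519.9 521.1 522.5]
68 222 [517.4 518.9 520.4]
72 272 [501.1 516.3 518. ]
76 873 [501.3 505.2 515.3]
80 683 [505.9 509.7 513.4]
y ext [nan nan]
stripe [-4.40000e-02  9.99000e-01 -3.00000e-03  5.62679e+02  3.03766e+02
  6.83420e+01] 561.6236844452889 68.31514181291713 217.40566106647287
blade z(x) [   0.55842373 -246.22323266] [502.04912546 557.24593676] [32.98863003 49.74134179 60.9098163 ]
```

```bash
python3 -m creep '{"claw":[4.4,4.4,4.4,4.4,4.4,4.4,4.4,4.4,4.4],"dp":[[3,0.1,0],[6,0.2,0],[9,0.3,0],[10.8,0.4,0],[10.8,0.4,4],[10.8,0.4,8],[10.8,0.4,11],[10.8,0.4,13],[10.8,0.4,13]],"roll":[0,0,0,0,0,0,0,0,0]}' 20
python3 - <<'E'
from station import manip, imaging
import cv2, numpy as np
for n in ["wrist","side"]:
    d=imaging.snapshot(n); cv2.imwrite(f"pics/{n}6.png",d["image"][:,:,::-1]); np.savez(f"pics/{n}6.npz",**d)
a=cv2.imread("pics/side6.png")[170:320,60:240]; cv2.imwrite("pics/side6c.png",cv2.resize(a,None,fx=4,fy=4,interpolation=cv2.INTER_CUBIC))
E
```

```text
t: 9.8
tcp_pos: [0.5105, 0.3241, 0.1006]
tool_rot: [0.694, 0.72, -0.004, -0.001]
force: [0.1, -0.9, -0.2]
finger_gap: 0.517
```

View pics/wrist6.png

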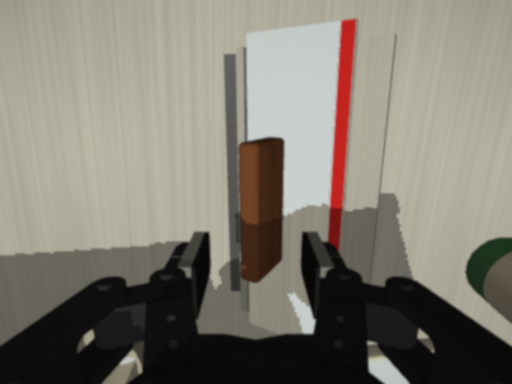

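View pics/side6c.png

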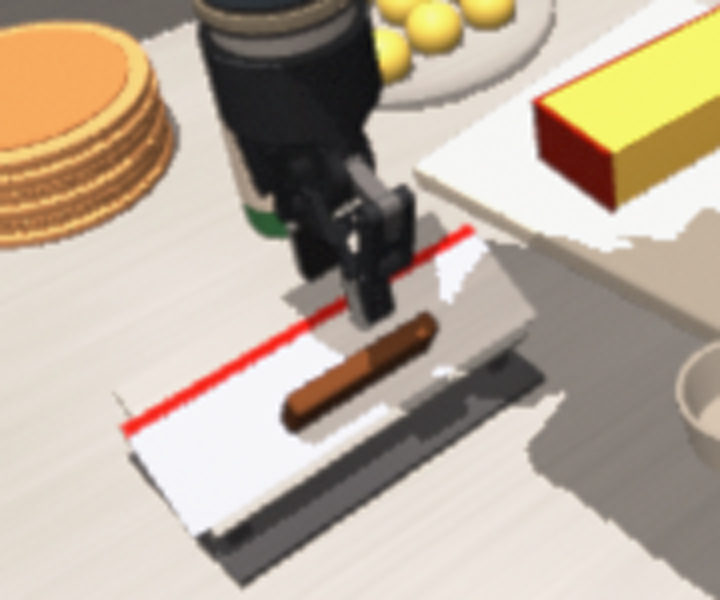

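Run:
```python
from h import *
d=load("wrist6");P=cloud(d);h=hsv(d);S=h[...,1];V=h[...,2];Hh=h[...,0]
for X in [(.5105,.3241,.1),(.512,.327,.080),(.512,.327,.083)]: print(X,np.round(proj(d,np.array(X))))
br=(Hh<16)&(S>80)&(V<160)&(P[...,2]>.05); br[:, :235]=0; br[:,290:]=0; br[290:]=0;br[:130]=0
Q=P[br]*1000;Q=Q[~np.isnan(Q[:,0])]; print(np.percentile(Q[:,1],[1,99]), Q[:,2].max())
x=Q[:,0]+0.043*(Q[:,1]-328)
for lo in range(44,90,4):
    k=(Q[:,2]>=lo)&(Q[:,2]<lo+4)
    if k.sum()>5: print(lo,k.sum(),np.percentile(x[k],[2,50,98]).round(1))
# fingertips: points with z in .08.. .12 dark
m=(V<70)&(P[...,2]>.07)&(P[...,2]<.2)&(P[...,1]>.28); Q=P[m]*1000
k=Q[:,0]<511; print("L finger",np.percentile(Q[k],[1,50,99],axis=0).round(0).tolist()); print("R",np.percentile(Q[~k],[1,50,99],axis=0).round(0).tolist())
```

```text
(0.5105, 0.3241, 0.1) [255. 232.]
(0.512, 0.327, 0.08) [258. 214.]
(0.512, 0.327, 0.083) [258. 216.]
[283.82007141 369.56037207] 83.26903993910429
52 129 [526.6 527.4 528. ]
56 376 [524.3 525.8 527.2]
60 414 [521.9 523.5 524.9]
64 425 [519.5 521.2 522.7]
68 449 [516.9 518.9 520.3]
72 572 [500.8 516.4 518.1]
76 1764 [501.3 505.3 515.1]
80 1431 [506.1 509.9 513.3]
L finger [[452.0, 293.0, 78.0], [470.0, 333.0, 182.0], [510.0, 340.0, 200.0]]
R [[512.0, 291.0, 72.0], [551.0, 335.0, 180.0], [570.0, 360.0, 200.0]]
```

```bash
python3 -m creep '{"claw":[4.4,4.4,4.4,4.4,4.4],"dp":[[0.3,0.15,0.8],[0.3,0.15,1.6],[0.3,0.15,2.2],[0.3,0.15,2.5],[0.3,0.15,2.5]],"roll":[0,0,0,0,0]}' 20;python3 -m creep '{"claw":[3.4,2.8,2.4,2,1.6,1.6],"dp":[[0,0,0],[0,0,0],[0,0,0],[0,0,0],[0,0,0],[0,0,0]],"roll":[0,0,0,0,0,0]}' 20
python3 - <<'E'
from station import manip, imaging
import cv2, numpy as np
for n in ["wrist","side"]:
    d=imaging.snapshot(n); cv2.imwrite(f"pics/{n}7.png",d["image"][:,:,::-1]); np.savez(f"pics/{n}7.npz",**d)
a=cv2.imread("pics/side7.png")[170:320,60:240]; cv2.imwrite("pics/side7c.png",cv2.resize(a,None,fx=4,fy=4,interpolation=cv2.INTER_CUBIC))
E
```

```text
t: 10.4
tcp_pos: [0.5136, 0.3294, 0.0786]
tool_rot: [0.693, 0.721, -0.001, -0.0]
force: [0.4, -0.0, 0.2]
finger_gap: 0.516
t: 11.0
tcp_pos: [0.5141, 0.3296, 0.0792]
tool_rot: [0.693, 0.721, 0.0, 0.0]
force: [0.3, -0.4, 0.4]
finger_gap: 0.188
```

View pics/wrist7.png

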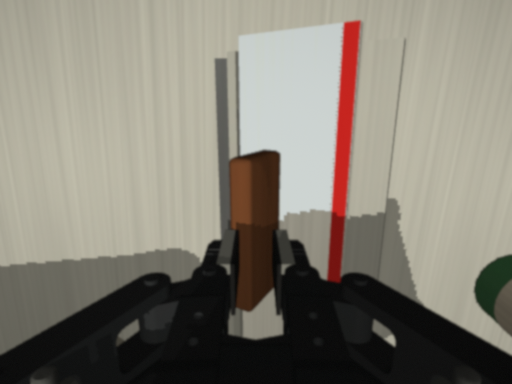

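View pics/side7c.png

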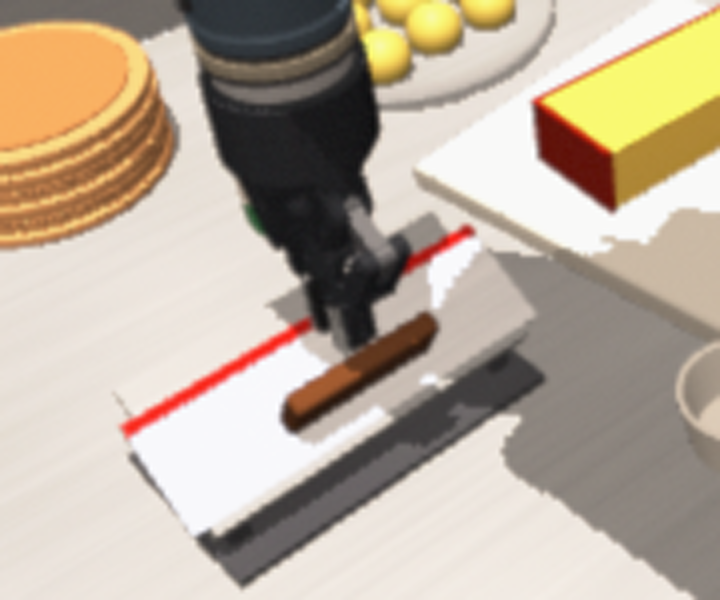

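Run:
```python
from h import *
a=cv2.imread("pics/wrist7.png")[130:340,180:340]; cv2.imwrite("pics/w7c.png",cv2.resize(a,None,fx=2.8,fy=2.8,interpolation=cv2.INTER_CUBIC))
d=load("wrist7");P=cloud(d);h=hsv(d);S=h[...,1];V=h[...,2];Hh=h[...,0]
br=(Hh<16)&(S>80)&(V<160)&(P[...,2]>.05); br[:, :225]=0; br[:,290:]=0; br[315:]=0;br[:130]=0
Q=P[br]*1000;Q=Q[~np.isnan(Q[:,0])]; print(np.percentile(Q[:,1],[1,99]), Q[:,2].max())
x=Q[:,0]+0.043*(Q[:,1]-328)
for lo in range(44,90,4):
    k=(Q[:,2]>=lo)&(Q[:,2]<lo+4)
    if k.sum()>5: print(lo,k.sum(),np.percentile(x[k],[2,50,98]).round(1))
for v in (240,255,270,285): print(v,[(u,*np.round(P[v,u]*1000).tolist()) for u in (225,234,240,250,260,270,276,284,290)])
d=load("side7");P=cloud(d);h=hsv(d)
for v in (240,248,254,258): print(v,[(u,*np.round(P[v,u]*1000).tolist()) for u in range(138,158,3)])
```

```text
[283.98092382 369.92588469] 131.13963466049827
52 95 [526.5 527.5 527.9]
56 307 [521.8 525.8 527.3]
60 467 [520.1 523.4 524.9]
64 540 [518.7 521.2 522.7]
68 550 [515.4 518.8 520.3]
72 679 [500.8 516.4 518.1]
76 1660 [501.4 506.4 515.4]
80 1734 [506.1 510.  513.2]
240 [(225, 501.0, 339.0, 111.0), (234, 505.0, 339.0, 111.0), (240, 506.0, 325.0, 80.0), (250, 512.0, 326.0, 82.0), (260, 517.0, 322.0, 73.0), (270, 524.0, 318.0, 63.0), (276, 523.0, 340.0, 112.0), (284, 526.0, 340.0, 112.0), (290, 530.0, 337.0, 103.0)]
255 [(225, 502.0, 339.0, 126.0), (234, 506.0, 339.0, 126.0), (240, 506.0, 316.0, 79.0), (250, 512.0, 317.0, 82.0), (260, 518.0, 314.0, 75.0), (270, 524.0, 308.0, 63.0), (276, 522.0, 340.0, 125.0), (284, 525.0, 340.0, 125.0), (290, 527.0, 341.0, 126.0)]
270 [(225, 503.0, 340.0, 139.0), (234, 506.0, 337.0, 133.0), (240, 507.0, 307.0, 80.0), (250, 512.0, 308.0, 82.0), (260, 518.0, 304.0, 74.0), (270, 525.0, 297.0, 62.0), (276, 522.0, 334.0, 127.0), (284, 525.0, 337.0, 131.0), (290, 526.0, 341.0, 138.0)]
285 [(225, 504.0, 340.0, 147.0), (234, 506.0, 331.0, 133.0), (240, 507.0, 297
[... 267 characters left out ...]
47, 470.0, 339.0, 172.0), (150, 457.0, 339.0, 181.0), (153, 455.0, 334.0, 179.0), (156, 462.0, 326.0, 169.0)]
248 [(138, 523.0, 340.0, 113.0), (141, 524.0, 333.0, 108.0), (144, 500.0, 336.0, 127.0), (147, 477.0, 340.0, 147.0), (150, 497.0, 326.0, 122.0), (153, 551.0, 296.0, 63.0), (156, 549.0, 290.0, 61.0)]
254 [(138, 556.0, 330.0, 64.0), (141, 552.0, 325.0, 64.0), (144, 499.0, 340.0, 113.0), (147, 497.0, 334.0, 111.0), (150, 496.0, 329.0, 108.0), (153, 498.0, 322.0, 101.0), (156, 513.0, 309.0, 82.0)]
258 [(138, 550.0, 335.0, 60.0), (141, 546.0, 330.0, 60.0), (144, 543.0, 324.0, 57.0), (147, 502.0, 334.0, 95.0), (150, 511.0, 325.0, 82.0), (153, 509.0, 319.0, 79.0), (156, 505.0, 314.0, 79.0)]
```

View pics/w7c.png

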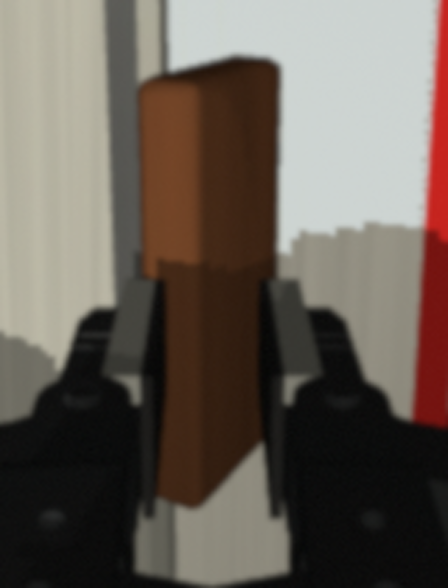

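```bash
python3 - <<'E'
from h import *
for n in ("wrist7","side7"):
    d=load(n)
    for z in (.06,.07,.08,.09,.1,.11): print(n,z,[np.round(proj(d,np.array([x,y,z]))).tolist() for x in(.506,.522) for y in (.3186,.3406)])
E
python3 - <<'E'
import cv2
a=cv2.imread("pics/side7.png")[215:285,110:190]; cv2.imwrite("pics/s7d.png",cv2.resize(a,None,fx=8,fy=8,interpolation=cv2.INTER_CUBIC))
E
```

```text
wrist7 0.06 [[241.0, 236.0], [242.0, 202.0], [267.0, 237.0], [269.0, 203.0]]
wrist7 0.07 [[240.0, 243.0], [241.0, 207.0], [268.0, 244.0], [270.0, 208.0]]
wrist7 0.08 [[239.0, 251.0], [240.0, 213.0], [269.0, 252.0], [271.0, 214.0]]
wrist7 0.09 [[238.0, 260.0], [239.0, 220.0], [269.0, 261.0], [272.0, 221.0]]
wrist7 0.1 [[237.0, 269.0], [238.0, 227.0], [270.0, 271.0], [273.0, 228.0]]
wrist7 0.11 [[236.0, 281.0], [237.0, 236.0], [271.0, 282.0], [274.0, 237.0]]
side7 0.06 [[155.0, 265.0], [146.0, 270.0], [151.0, 261.0], [142.0, 266.0]]
side7 0.07 [[154.0, 262.0], [145.0, 267.0], [151.0, 258.0], [142.0, 263.0]]
side7 0.08 [[154.0, 258.0], [145.0, 264.0], [150.0, 255.0], [141.0, 260.0]]
side7 0.09 [[153.0, 255.0], [144.0, 260.0], [149.0, 251.0], [140.0, 256.0]]
side7 0.1 [[152.0, 252.0], [143.0, 257.0], [148.0, 248.0], [139.0, 253.0]]
side7 0.11 [[152.0, 248.0], [142.0, 254.0], [148.0, 244.0], [138.0, 250.0]]
```

View pics/s7d.png

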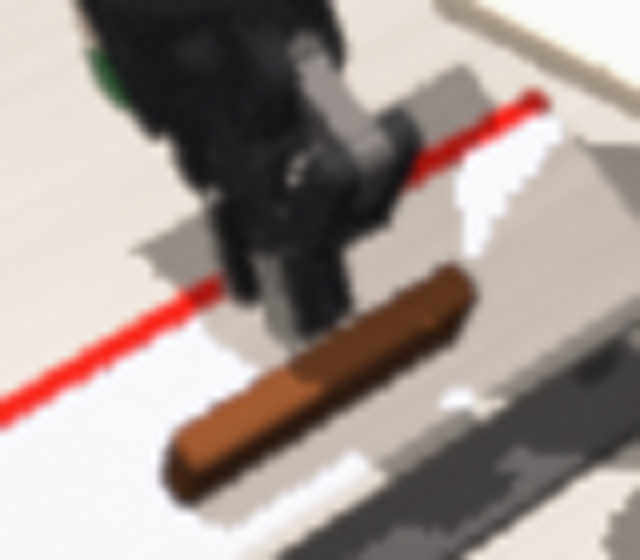

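Both cameras put the fingertips at z≈0.095, about 16 mm above the reported TCP instead of 19 mm below it. So the fingers closed above the handle and touched nothing. I'll open, go lower and check again.

```bash
python3 -m creep '{"claw":[4.4,4.4,4.4,4.4,4.4,4.4,4.4,4.4],"dp":[[0,-0.15,0],[0,-0.15,0],[0,-0.15,0],[0,-0.15,0.8],[0,-0.15,1.6],[0,-0.15,2.3],[0,-0.15,2.8],[0,-0.15,2.8]],"roll":[0,0,0,0,0,0,0,0]}' 20
python3 - <<'E'
from station import manip, imaging
import cv2, numpy as np
for n in ["wrist","side"]:
    d=imaging.snapshot(n); cv2.imwrite(f"pics/{n}8.png",d["image"][:,:,::-1]); np.savez(f"pics/{n}8.npz",**d)
a=cv2.imread("pics/side8.png")[215:285,110:190]; b=cv2.imread("pics/wrist8.png")[130:340,180:340]
cv2.imwrite("pics/c8.png",np.hstack([cv2.resize(a,(480,420),interpolation=cv2.INTER_CUBIC),cv2.resize(b,(320,420),interpolation=cv2.INTER_CUBIC)]))
from h import *
for n in ("wrist8","side8"):
    d=load(n)
    for z in (.06,.07,.08): print(n,z,[np.round(proj(d,np.array([x,y,z]))).tolist() for x in(.490,.534) for y in (.3186,.3406)])
E
```

```text
t: 11.9
tcp_pos: [0.5119, 0.3291, 0.0498]
tool_rot: [0.693, 0.721, -0.001, -0.0]
force: [0.2, -0.9, 0.2]
finger_gap: 0.515
wrist8 0.06 [[212.0, 257.0], [212.0, 217.0], [297.0, 260.0], [300.0, 221.0]]
wrist8 0.07 [[209.0, 267.0], [209.0, 225.0], [299.0, 270.0], [303.0, 228.0]]
wrist8 0.08 [[206.0, 278.0], [206.0, 233.0], [302.0, 281.0], [306.0, 237.0]]
side8 0.06 [[159.0, 269.0], [150.0, 274.0], [148.0, 258.0], [139.0, 263.0]]
side8 0.07 [[159.0, 266.0], [149.0, 271.0], [148.0, 255.0], [139.0, 260.0]]
side8 0.08 [[158.0, 263.0], [149.0, 268.0], [147.0, 252.0], [138.0, 257.0]]
```

View pics/c8.png

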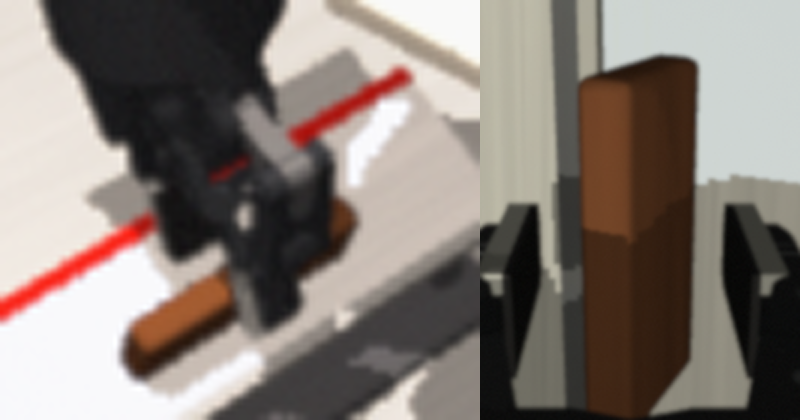

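The fingers now straddle the handle, with tips near z≈0.07. I'll lower another 8 mm and close gently.

```bash
python3 -m creep '{"claw":[4.4,4.4,4.4],"dp":[[0,0,0.4],[0,0,0.8],[0,0,0.8]],"roll":[0,0,0]}' 20;python3 -m creep '{"claw":[3.4,2.8,2.4,2,1.6,1.2,1.2,1.2],"dp":[[0,0,0],[0,0,0],[0,0,0],[0,0,0],[0,0,0],[0,0,0],[0,0,0],[0,0,0]],"roll":[0,0,0,0,0,0,0,0]}' 20
python3 - <<'E'
from station import manip, imaging
import cv2, numpy as np
for n in ["wrist","side"]:
    d=imaging.snapshot(n); cv2.imwrite(f"pics/{n}9.png",d["image"][:,:,::-1]); np.savez(f"pics/{n}9.npz",**d)
a=cv2.imread("pics/side9.png")[215:285,110:190]; b=cv2.imread("pics/wrist9.png")[130:340,180:340]
cv2.imwrite("pics/c9.png",np.hstack([cv2.resize(a,(480,420),interpolation=cv2.INTER_CUBIC),cv2.resize(b,(320,420),interpolation=cv2.INTER_CUBIC)]))
E
```

```text
t: 12.3
tcp_pos: [0.5122, 0.3293, 0.0426]
tool_rot: [0.693, 0.721, -0.0, -0.0]
force: [0.3, 0.1, 0.0]
finger_gap: 0.519
t: 13.1
tcp_pos: [0.5118, 0.3294, 0.0433]
tool_rot: [0.693, 0.721, -0.001, -0.0]
force: [-5.3, 0.0, 5.6]
finger_gap: 0.28
```

View pics/c9.png

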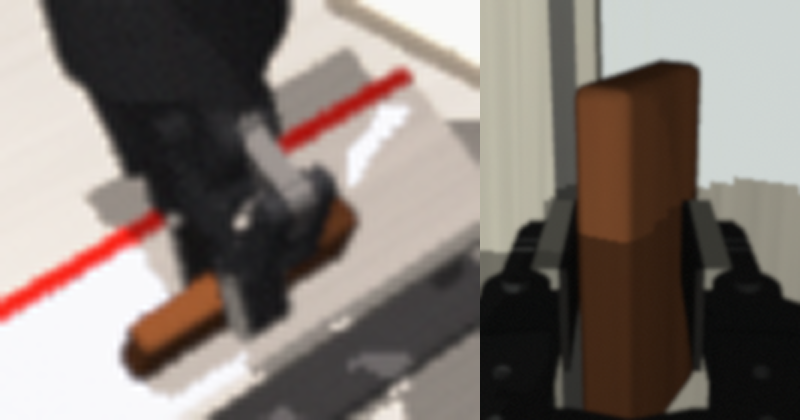

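The grip stopped at a 24 mm gap, which matches the tilted handle. I'll lift slowly.

```bash
python3 -m creep '{"claw":[1.2,1.2,1.2,1.2,1.2,1.2,1.2,1.2],"dp":[[0,0,-0.3],[0,0,-0.6],[0,0,-1],[0,0,-1.4],[0,0,-1.8],[0,0,-2.2],[0,0,-2.5],[0,0,-2.5]],"roll":[0,0,0,0,0,0,0,0]}' 30
python3 - <<'E'
from station import manip, imaging
import cv2, numpy as np
for n in ["wrist","side"]:
    d=imaging.snapshot(n); cv2.imwrite(f"pics/{n}10.png",d["image"][:,:,::-1]); np.savez(f"pics/{n}10.npz",**d)
a=cv2.imread("pics/side10.png")[195:295,80:200]; b=cv2.imread("pics/wrist10.png")
cv2.imwrite("pics/c10.png",np.hstack([cv2.resize(a,(400,334),interpolation=cv2.INTER_CUBIC),cv2.resize(b,(400,334),interpolation=cv2.INTER_CUBIC)]))
E
```

```text
t: 14.0
tcp_pos: [0.514, 0.3298, 0.0687]
tool_rot: [0.693, 0.721, 0.001, 0.001]
force: [1.1, -0.5, 1.9]
finger_gap: 0.167
```

View pics/c10.png

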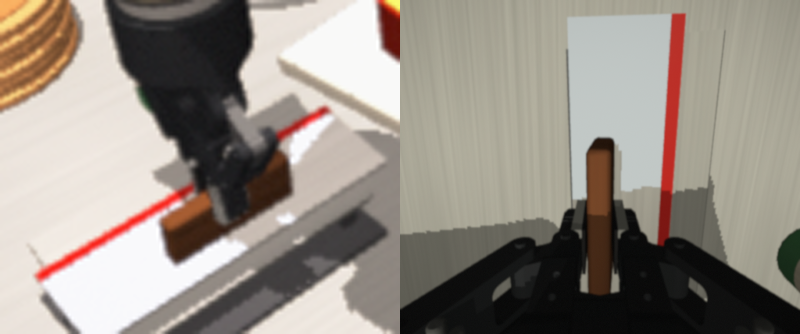

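The handle turned upright in the pads (14 mm gap), so the guide is level. I'll lift clear with a firmer grip and measure it.

```bash
python3 -m creep '{"claw":[1,1,1,1,1,1,1],"dp":[[0,0,-1],[0,0,-3],[0,0,-5],[0,0,-7],[0,0,-9],[0,0,-9],[0,0,-9]],"roll":[0,0,0,0,0,0,0]}' 60
cat > g.py <<'E'
from h import *
def guide(P,h,zlo,xr=(.3,.75),yr=(-.25,.6)):
    S=h[...,1];V=h[...,2];Hh=h[...,0]
    reg=(P[...,0]>xr[0])&(P[...,0]<xr[1])&(P[...,1]>yr[0])&(P[...,1]<yr[1])&(P[...,2]>zlo)
    red=((Hh<10)|(Hh>170))&(S>120)&(V>50)&reg
    R=P[red]*1000; a=cv2.fitLine(R.astype(np.float32),cv2.DIST_HUBER,0,.01,.01).ravel()
    if a[1]<0:a[:3]*=-1
    t=(R-a[3:])@a[:3]; e=np.percentile(t,[.3,99.7])
    print("stripe n",len(R),"dir",a[:3].round(4),"ends",(a[3:]+a[:3]*e[0]).round(1),(a[3:]+a[:3]*e[1]).round(1),"len",e[1]-e[0])
    w=(S<60)&(V>90)&reg; Q=P[w]*1000
    for _ in range(5):
        c=Q.mean(0);n=np.linalg.svd(Q-c,full_matrices=False)[2][2]; Q=Q[abs((Q-c)@n)<4]
    n*=np.sign(n[2]); print("blade n",len(Q),"normal",n.round(3),"c",c.round(1)); return Q
E
python3 - <<'E'
from station import manip, imaging
import cv2, numpy as np
s=manip.sense(); print(s['tcp_pos'],s['force'],s['finger_gap'],s['q'])
from g import *
for n in ["wrist","side","scene"]:
    d=imaging.snapshot(n); cv2.imwrite(f"pics/{n}11.png",d["image"][:,:,::-1]); np.savez(f"pics/{n}11.npz",**d)
    print(n); guide(cloud(d),hsv(d),.09 if n!="wrist" else .08,xr=(.45,.6),yr=(.2,.46))
E
```

```text
t: 14.8
tcp_pos: [0.5119, 0.3292, 0.1576]
tool_rot: [0.693, 0.721, -0.001, -0.0]
force: [-0.5, -0.7, -2.1]
finger_gap: 0.149
[0.51187983 0.32920213 0.15761867] [-0.54129429 -0.69715837 -2.06126154] 0.14872065448306143 [3.88099847e-01 5.74985318e-01 1.52998635e+00 3.15314154e-05
 1.03795337e+00 3.49082123e-01]
wrist
stripe n 3957 dir [-0.0388  0.9992 -0.    ] ends [557.4 300.  154.1] [552.1 435.8 154.1] len 135.91293003962693
blade n 23533 normal [-0.04   0.001  0.999] c [520.5 389.7 152.3]
side
stripe n 170 dir [-0.033   0.9995 -0.0023] ends [559.6 219.3 155.5] [552.5 435.5 155. ] len 216.30042227522384
blade n 271 normal [ 0.995 -0.011  0.104] c [505.7 344.6 222.2]
scene
stripe n 263 dir [-3.470e-02  9.994e-01  7.000e-04] ends [556.9 219.9 153.1] [549.4 434.7 153.2] len 214.9375615634955
blade n 273 normal [0.998 0.031 0.051] c [522.2 328.6 161.6]
```

View pics/side11.png

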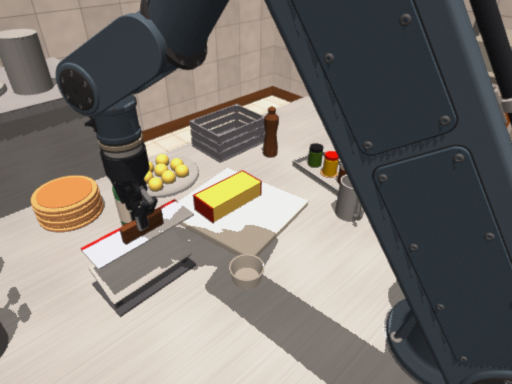

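View pics/scene11.png

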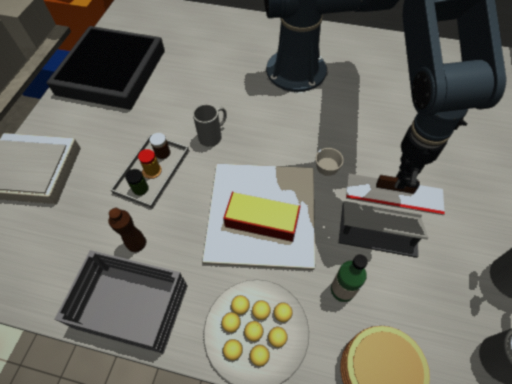

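View pics/wrist11.png

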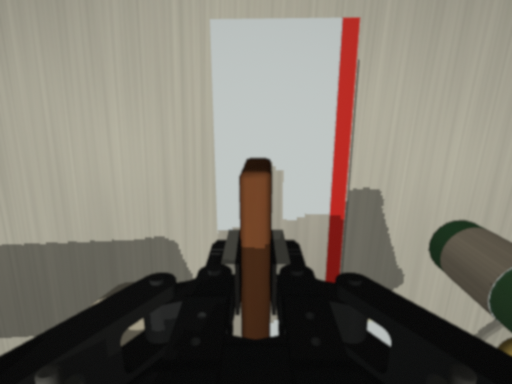

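The guide is held level (blade top z≈0.153), with the red edge parallel to the jaws. I'll carry it over to the board, stopping short of the cut face.

```bash
python3 -m creep '{"claw":[1,1,1,1,1,1,1,1,1,1,1,1],"dp":[[-1.5,0,0],[-4,-0.2,0],[-7,-0.4,0],[-10.5,-0.6,0],[-14,-0.8,0],[-17.5,-1,0],[-21,-1.2,0],[-24.5,-1.4,0],[-27.5,-1.6,0],[-29.5,-1.7,0],[-30.1,-1.8,0],[-30.1,-1.8,0]],"roll":[0,0,0.01,0.02,0.03,0.03,0.03,0.03,0.03,0.03,0.03,0.03]}' 60; python3 -m creep '{"claw":[1,1,1,1,1,1],"dp":[[0,0,2],[0,0,5],[0,0,8],[0,0,9.5],[0,0,10],[0,0,10]],"roll":[0,0,0,0,0,0]}' 60
python3 - <<'E'
from station import manip, imaging
import cv2, numpy as np
s=manip.sense(); print(s['tcp_pos'],s['tool_rot'])
from g import *
for n in ["wrist","side","scene"]:
    d=imaging.snapshot(n); cv2.imwrite(f"pics/{n}12.png",d["image"][:,:,::-1]); np.savez(f"pics/{n}12.npz",**d)
    print(n); guide(cloud(d),hsv(d),.03,xr=(.45,.562),yr=(-.12,.16))
    a=d["image"]
E
```

```text
t: 16.15
tcp_pos: [0.5057, 0.027, 0.1578]
tool_rot: [0.705, 0.709, -0.0, -0.001]
force: [-0.1, 0.5, -2.8]
finger_gap: 0.143
t: 16.75
tcp_pos: [0.5059, 0.0289, 0.0575]
tool_rot: [0.703, 0.711, -0.0, -0.001]
force: [0.8, -0.1, -1.8]
finger_gap: 0.144
[0.50592563 0.02891878 0.05754583] [ 7.03473954e-01  7.10720608e-01 -3.84113243e-04 -6.82482857e-04]
wrist
stripe n 3857 dir [-9.6e-03  1.0e+00  2.0e-04] ends [550.5  -1.5  54.1] [549.2 134.3  54.1] len 135.78246359530206
blade n 18463 normal [-0.029  0.003  1.   ] c [520.7  87.5  52.5]
side
stripe n 101 dir [ 0.0274  0.9995 -0.0126] ends [548.  -15.   58.5] [552.1 134.9  56.6] len 149.9591588004127
blade n 133 normal [ 0.997 -0.07   0.038] c [506.8  37.1  72.5]
scene
stripe n 189 dir [-0.006   1.      0.0032] ends [548.8 -81.8  55.4] [547.5 131.3  56.1] len 213.08300962301288
blade n 197 normal [0.999 0.008 0.032] c [516.6  26.1  58.1]
```

View pics/side12.png

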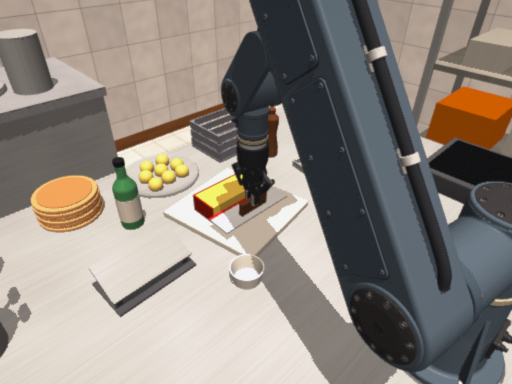

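View pics/wrist12.png

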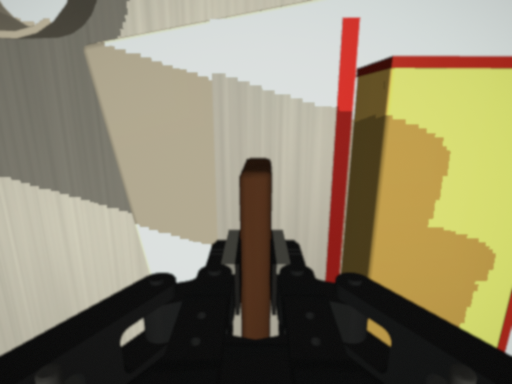

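View pics/scene12.png

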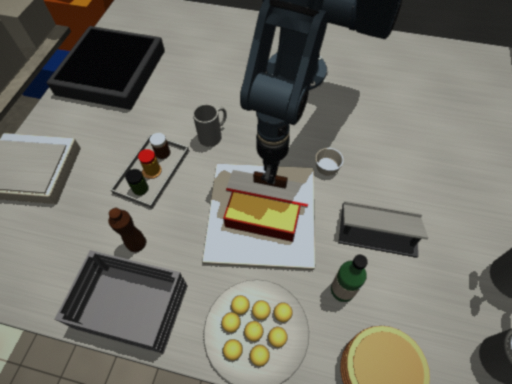

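```bash
python3 -m creep '{"claw":[1,1,1,1,1,1,1],"dp":[[0,0,0.8],[0,0,1.6],[0,0,2.2],[0,0,2.5],[0,0,2.7],[0,0,2.8],[0,0,2.8]],"roll":[0,0,0,0,0,0,0]}' 60
```

```text
t: 17.6
tcp_pos: [0.5065, 0.028, 0.0311]
tool_rot: [0.704, 0.71, 0.0, 0.0]
force: [-1.3, 0.7, 6.1]
finger_gap: 0.148
```

The blade has touched the board (6 N). I'll open slightly so it lies flat with the fingers still around the handle.

```bash
python3 -m creep '{"claw":[1.6,1.9,2.2,2.2,2.2],"dp":[[0,0,0],[0,0,0],[0,0,0],[0,0,0],[0,0,0]],"roll":[0,0,0,0,0]}' 20
python3 - <<'E'
from station import manip, imaging
import cv2, numpy as np
from g import *
for n in ["wrist","side"]:
    d=imaging.snapshot(n); cv2.imwrite(f"pics/{n}13.png",d["image"][:,:,::-1]); np.savez(f"pics/{n}13.npz",**d)
    P=cloud(d);h=hsv(d);print(n); guide(P,h,.018,xr=(.45,.563),yr=(-.12,.16))
d=load("wrist13");P=cloud(d)
m=(P[...,2]>.035)&(P[...,2]<.066)&(P[...,0]>.555)&(P[...,0]<.585)&(P[...,1]>0.02)&(P[...,1]<.105); Q=P[m]*1000
a=cv2.fitLine(Q[:,:2].astype(np.float32),cv2.DIST_HUBER,0,.01,.01).ravel();print("face",len(Q),a)
E
```

```text
t: 18.1
tcp_pos: [0.5063, 0.028, 0.03]
tool_rot: [0.704, 0.71, -0.0, -0.0]
force: [0.8, -0.1, 0.8]
finger_gap: 0.257
wrist
stripe n 3731 dir [-0.0136  0.9999 -0.0013] ends [550.4  -1.5  25.9] [548.6 133.5  25.7] len 134.95363971666796
blade n 37675 normal [-0.061  0.014  0.998] c [501.   87.3  23.7]
side
stripe n 84 dir [ 0.0079  0.9999 -0.0084] ends [549.5 -12.5  28.4] [550.6 131.3  27.2] len 143.80366221022908
blade n 221 normal [-0.997  0.071  0.007] c [491.9  18.1  39.1]
face 5509 [ 7.148757e-03 -9.999744e-01  5.643541e+02  6.599272e+01]
```

View pics/wrist13.png

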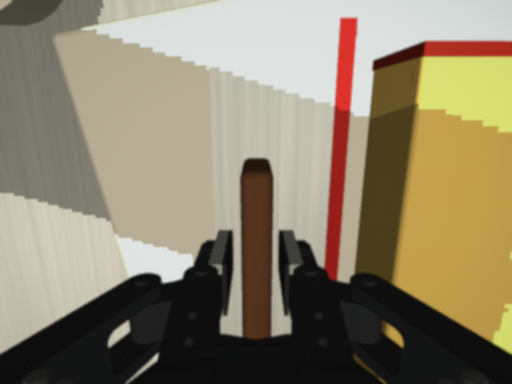

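The guide lies flat, nearly parallel to the face and about 12 mm short of it. I'll lower the fingers for a low push, then slide it towards the face.

```bash
python3 -m creep '{"claw":[2.2,2.2,2.2,2.2,2.2,2.2,2.2,2.2,2.2,2.2],"dp":[[0,0,0.7],[0,0,1.2],[0,0,1.4],[0,0,1.4],[0,0.3,1.4],[0,0.6,1.4],[0,0.9,1.4],[0,1.2,1.4],[0,1.4,1.4],[0,1.4,1.4]],"roll":[0,0,0,0,0,0,0,0,0,0]}' 20
python3 - <<'E'
from station import manip, imaging
import cv2, numpy as np
from g import *
for n in ["wrist"]:
    d=imaging.snapshot(n); cv2.imwrite(f"pics/{n}14.png",d["image"][:,:,::-1]); np.savez(f"pics/{n}14.npz",**d)
    P=cloud(d);h=hsv(d);print(n); guide(P,h,.018,xr=(.45,.563),yr=(-.12,.16))
E
```

```text
t: 19.2
tcp_pos: [0.521, 0.0281, 0.0162]
tool_rot: [0.704, 0.71, 0.0, 0.0]
force: [-0.0, 0.5, -0.1]
finger_gap: 0.26
wrist
stripe n 4040 dir [-8.4e-03  1.0e+00 -1.0e-04] ends [560.1   7.8  25.8] [559.  133.4  25.8] len 125.55901681405507
blade n 52388 normal [-0.068  0.003  0.998] c [501.8  84.2  23.1]
```

View pics/wrist14.png

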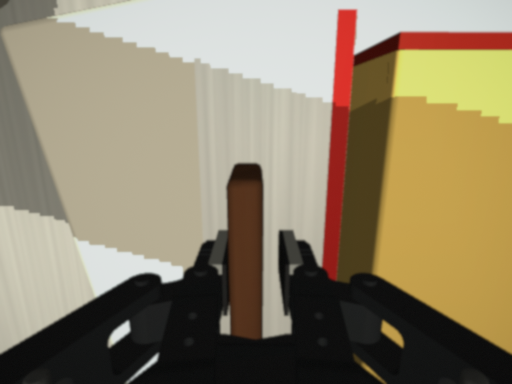

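The gap is down to about 2–3 mm. I'll finish slowly and watch the force.

```bash
python3 -m creep '{"claw":[2.2,2.2,2.2,2.2],"dp":[[0,0.1,0],[0,0.2,0],[0,0.2,0],[0,0.2,0]],"roll":[0,0,0,0]}' 20; python3 -m creep '{"claw":[2.2,2.2,2.2],"dp":[[0,0.05,0],[0,0.1,0],[0,0.1,0]],"roll":[0,0,0]}' 20;  python3 - <<'E'
from station import manip, imaging
import cv2, numpy as np
from g import *
for n in ["wrist"]:
    d=imaging.snapshot(n); cv2.imwrite(f"pics/{n}15.png",d["image"][:,:,::-1]); np.savez(f"pics/{n}15.npz",**d)
    P=cloud(d);h=hsv(d);print(n); guide(P,h,.018,xr=(.45,.5645),yr=(-.12,.16))
E
```

```text
t: 19.65
tcp_pos: [0.5212, 0.0283, 0.0161]
tool_rot: [0.704, 0.71, -0.001, -0.001]
force: [-3.9, -0.6, 2.6]
finger_gap: 0.258
t: 19.95
tcp_pos: [0.5212, 0.0283, 0.016]
tool_rot: [0.704, 0.71, -0.001, -0.002]
force: [-6.0, -2.3, 4.5]
finger_gap: 0.26
wrist
stripe n 4984 dir [-0.0062  1.      0.007 ] ends [560.8   7.7  25.6] [560.  133.4  26.5] len 125.75121769798879
blade n 52437 normal [-0.067  0.003  0.998] c [502.1  84.3  23.1]
```

View pics/wrist15.png

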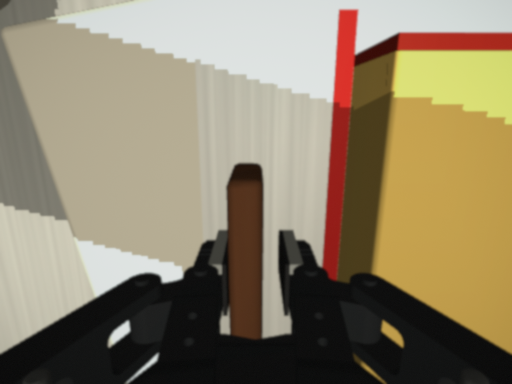

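The force rises to −6 N while the TCP stays put and no gap shows along the stripe (u≈340–350), so the edge is against the cheese. I'll back off, open and lift away.

```bash
python3 -m creep '{"claw":[2.2,2.2,2.6,3,3.4,3.4],"dp":[[0,-0.2,0],[0,-0.5,0],[0,-0.7,0],[0,-0.7,0],[0,-0.7,0],[0,-0.7,0]],"roll":[0,0,0,0,0,0]}' 20
python3 - <<'E'
from station import manip, imaging
import cv2, numpy as np
from g import *
for n in ["wrist"]:
    d=imaging.snapshot(n); cv2.imwrite(f"pics/{n}16.png",d["image"][:,:,::-1]); np.savez(f"pics/{n}16.npz",**d)
E
```

```text
t: 20.6
tcp_pos: [0.5169, 0.028, 0.0162]
tool_rot: [0.704, 0.71, 0.0, 0.0]
force: [0.7, -0.0, -0.0]
finger_gap: 0.399
```

View pics/wrist16.png

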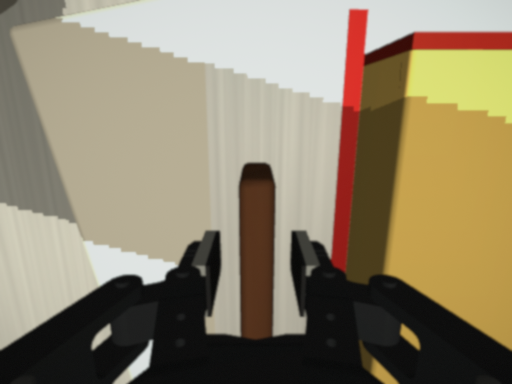

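Both fingers are clear of the handle. I'll lift straight up and move aside.

```bash
python3 -m creep '{"claw":[3.4,3.4,3.4,3.4,3.4,3.4,3.4,3.4,3.4,3.4,3.4,3.4],"dp":[[0,0,-1],[0,0,-3],[0,0,-6],[0,0,-10],[0,0,-14],[0,0,-18],[-2,-1,-20],[-5,-2,-20],[-8,-3,-20],[-11,-3,-20],[-13,-3,-20],[-13,-3,-20]],"roll":[0,0,0,0,0,0,0,0,0,0,0,0]}' 20
python3 - <<'E'
from station import manip, imaging
import cv2, numpy as np
from g import *
for n in ["wrist","scene","side"]:
    d=imaging.snapshot(n); cv2.imwrite(f"pics/{n}17.png",d["image"][:,:,::-1]); np.savez(f"pics/{n}17.npz",**d)
    P=cloud(d);h=hsv(d);print(n); guide(P,h,.018,xr=(.48,.5655),yr=(-.1,.16))
    m=(abs(P[...,2]-.07)<.006)&(P[...,0]>.54)&(P[...,0]<.67)&(abs(P[...,1]-.027)<.12); Q=P[m]*1000
    print("cheese top",cv2.minAreaRect(Q[:,:2].astype(np.float32)))
E
```

```text
t: 21.85
tcp_pos: [0.4879, -0.1045, 0.217]
tool_rot: [0.705, 0.709, 0.0, 0.001]
force: [0.6, 1.0, 0.3]
finger_gap: 0.396
wrist
stripe n 1134 dir [-0.0068  1.     -0.0022] ends [561.7 -85.   25.9] [560.7  60.2  25.6] len 145.26679471570276
blade n 537 normal [-1.    -0.022  0.013] c [519.3 -60.3  32.1]
cheese top ((605.1217651367188, -7.732643127441406), (81.57393646240234, 113.66725158691406), 0.16699473559856415)
scene
stripe n 27 dir [-0.0068  1.     -0.0069] ends [558.  -83.   27.7] [556.5 131.1  26.2] len 214.15789495721413
blade n 165 normal [ 0.999 -0.021  0.04 ] c [518.3  25.7  29.9]
cheese top ((601.1890258789062, 27.18830108642578), (82.94023132324219, 181.51596069335938), 0.2988833785057068)
side
stripe n 173 dir [0.0036 1.     0.0021] ends [560.4 -81.2  28.5] [561.1 132.5  28.9] len 213.68393959719086
blade n 227 normal [-0.998  0.056  0.016] c [512.7  21.   74.4]
cheese top ((605.5049438476562, 26.838783264160156), (84.86392211914062, 185.50616455078125), 0.34881845116615295)
```

View pics/wrist17.png

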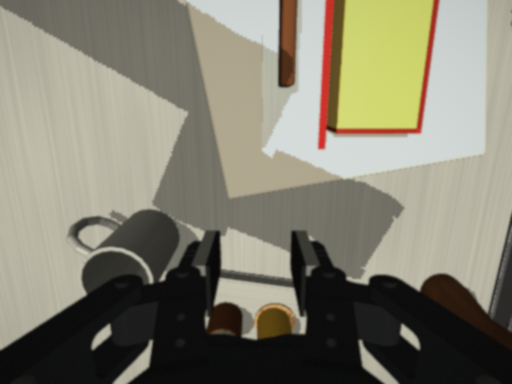

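View pics/scene17.png

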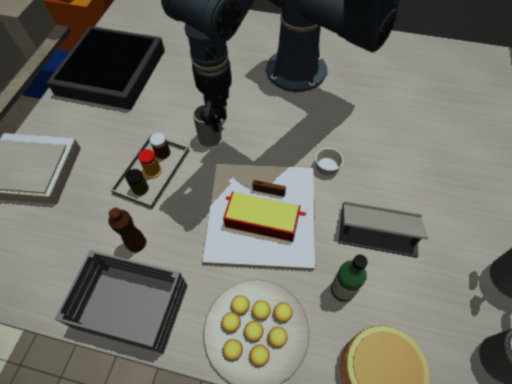

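View pics/side17.png

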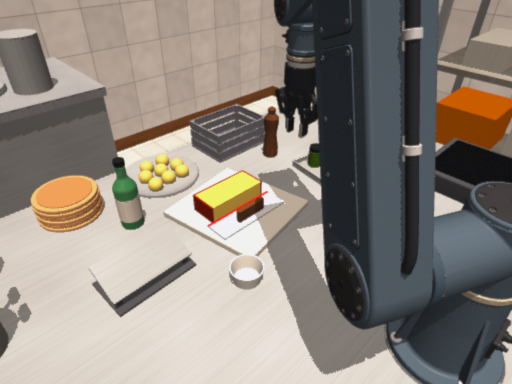

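Run:
```python
from h import *
a=cv2.imread("pics/wrist17.png")[0:160,290:370]; b=cv2.imread("pics/side17.png")[170:245,180:290]
c=cv2.imread("pics/wrist16.png")[0:290,320:420]
cv2.imwrite("pics/c17.png",np.hstack([cv2.resize(a,(290,580),interpolation=cv2.INTER_CUBIC),cv2.resize(c,(200,580),interpolation=cv2.INTER_CUBIC)]))
cv2.imwrite("pics/c17b.png",cv2.resize(b,None,fx=7,fy=7,interpolation=cv2.INTER_CUBIC))
d=load("wrist17");P=cloud(d);h=hsv(d)
for v in (20,50,80,110,125): print(v,[(u,h[v,u].tolist(),*np.round(P[v,u]*1000).tolist()) for u in range(320,337,2)])
d=load("wrist16");P=cloud(d);h=hsv(d)
for v in (75,110,160,220): print(v,[(u,h[v,u].tolist(),*np.round(P[v,u]*1000).tolist()) for u in range(340,370,3)])
```

```text
20 [(320, [81, 8, 212], 552.0, 42.0, 26.0), (322, [75, 5, 208], 554.0, 43.0, 24.0), (324, [2, 66, 202], 556.0, 43.0, 25.0), (326, [1, 189, 201], 558.0, 43.0, 24.0), (328, [1, 203, 201], 560.0, 43.0, 24.0), (330, [2, 201, 199], 562.0, 42.0, 26.0), (332, [5, 185, 161], 564.0, 43.0, 25.0), (334, [19, 162, 96], 564.0, 41.0, 33.0), (336, [21, 161, 92], 565.0, 39.0, 41.0)]
50 [(320, [75, 7, 214], 554.0, 15.0, 24.0), (322, [2, 35, 205], 556.0, 15.0, 25.0), (324, [1, 175, 203], 558.0, 15.0, 25.0), (326, [2, 204, 204], 560.0, 15.0, 26.0), (328, [1, 202, 203], 562.0, 15.0, 24.0), (330, [5, 182, 177], 564.0, 15.0, 25.0), (332, [19, 149, 103], 565.0, 14.0, 32.0), (334, [21, 159, 93], 565.0, 13.0, 41.0), (336, [21, 160, 94], 565.0, 12.0, 49.0)]
80 [(320, [6, 20, 204], 556.0, -14.0, 25.0), (322, [1, 148, 203], 557.0, -14.0, 26.0), (324, [2, 203, 206], 560.0, -14.0, 25.0), (326, [2, 203, 206], 562.0, -14.0, 26.0), (328, [4, 193, 181], 564.0, -14.0, 26.0), (330, [16, 165, 108], 565.0, -14.0, 30.0), (332, [21, 160, 94], 565.0, -15.0, 39.0), (334, [21, 158, 95], 565.0, -15.0, 48.0), (336, [21, 159, 96
[... 1761 characters left out ...]
349, [1, 211, 151], 561.0, 70.0, 26.0), (352, [1, 211, 150], 563.0, 70.0, 26.0), (355, [9, 172, 113], 564.0, 70.0, 25.0), (358, [21, 160, 75], 564.0, 70.0, 30.0), (361, [21, 156, 75], 564.0, 71.0, 35.0), (364, [22, 159, 74], 565.0, 72.0, 37.0), (367, [22, 162, 74], 564.0, 72.0, 41.0)]
220 [(340, [1, 214, 148], 559.0, 39.0, 26.0), (343, [1, 212, 148], 561.0, 39.0, 26.0), (346, [1, 212, 148], 563.0, 39.0, 26.0), (349, [5, 200, 130], 564.0, 39.0, 26.0), (352, [20, 160, 75], 564.0, 40.0, 29.0), (355, [20, 160, 75], 565.0, 42.0, 33.0), (358, [21, 160, 75], 565.0, 43.0, 37.0), (361, [22, 159, 74], 565.0, 45.0, 40.0), (364, [21, 160, 75], 564.0, 46.0, 45.0), (367, [21, 160, 75], 564.0, 48.0, 49.0)]
```

View pics/c17.png

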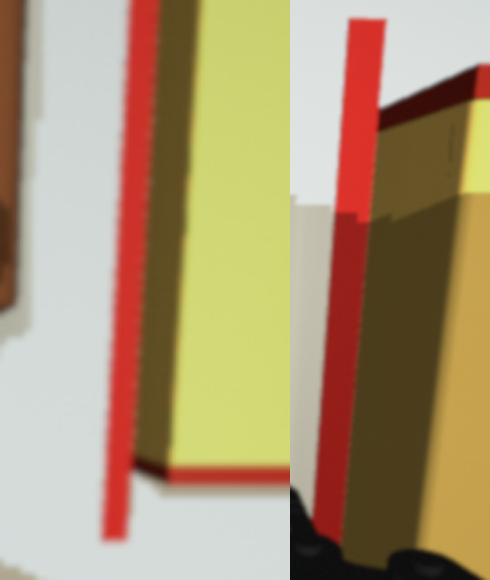

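View pics/c17b.png

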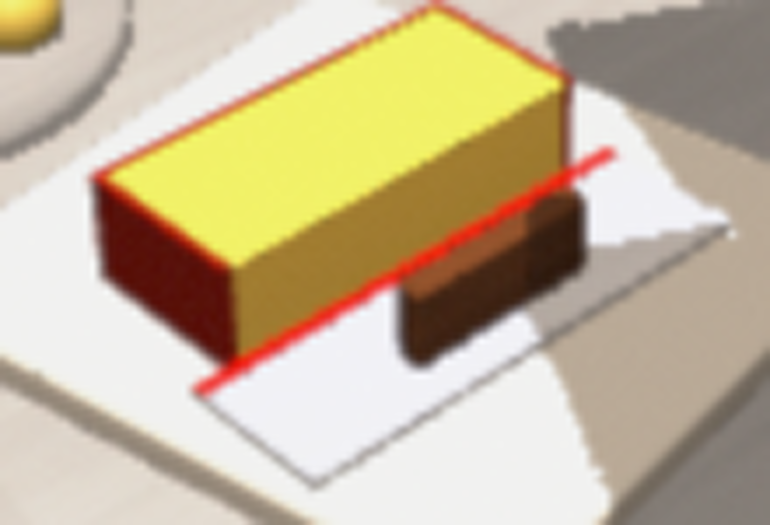

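The red edge is flush along the whole face: stripe and face pixels meet at x≈0.564–0.565 from y=-0.060 to 0.108. The guide overhangs both ends and its top is at z≈0.025. The jar is still on the cork in the scene view (149,160).

Run:
```python
from h import *
d=load("scene17");P=cloud(d);h=hsv(d);S=h[...,1];V=h[...,2];Hh=h[...,0]
red=((Hh<8)|(Hh>172))&(S>150)&(V>60)&(abs(P[...,1]+.324)<.05)&(abs(P[...,0]-.514)<.05)
Q=P[red];print("cap",np.nanmedian(Q,0))
from station import workorder; print(workorder.sign_off())
```

```text
cap [ 0.5125096  -0.32033295  0.0773871 ]
the job is handed in; nothing more can be done
None
```

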